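Load the UV lane with moon cakes and start it

TASK

First twist the UV lane's spring-return knob clockwise to its stop and let it spring back, to clear the last batch. Then slide every moon cake that lies loose on the bare table along the table top, never lifting or tipping it, in through the lane's sprung orange flaps until it is wholly inside and both flaps have snapped shut behind it (leave the cakes on the baking tray and in the carton). When all are in, twist the knob to its stop and let it spring back once more to start the lamp, without disturbing the date stamp and the green scraper by the lane.

Things in the scene. Friction and masses are not known exactly. Their poses are not given: they have to be found in the camera images.
- uv_lane: white open-topped lane fixed on the table, floor level with it, grey console on one side. Origin: on the table, mid-gate (plane of the shut flaps). +y runs inward along the lane, -x side has the console. Walls 40 mm high, 8 thick, 98 apart inside, straight from y = -50 mm to the end wall at y = 460 mm, flared 30 degrees before that. Open above up to y = 270 mm, then a lamp bar at z 90 to 120 mm
- mouth (a point): point on the table in the middle of the lane's flared mouth, about 190 mm wide, 130 mm before the gate (uv_lane y = -130 mm); axes as uv_lane
- loaded (a point): point on the table in mid-lane, 90 mm past the gate (uv_lane y = 90 mm): a cake pushed in until its centre is here or farther (near edge over 48 mm past the gate) lets the flaps shut. It shoves the cakes already in the lane along ahead of it; five fit in a row with the fifth about here or up to 50 mm farther
- flap_near (a joint): orange flap on the console side, an upright leaf 47 mm long, 5 to 37 mm above the table, hinged on an upright pin at the wall; rad, 0 = shut across the lane, 1.45 = swung inward along the wall. Opens inward only; a light spring (0.2 N at the tip shut, 0.8 N wide open) snaps it shut
- flap_far (a joint): the other orange flap, its mirror image, hinged on the far wall; the two leaves meet in the middle of the lane
- knob_grip (a point): point on the upright axis of the black knob, 12 mm below its top, to grip it at; 84 mm above the table (console top 50, knob foot, diameter 46, up to 60, knob top 97 mm); at (-110, 45, 84) mm in uv_lane. The grip is an upright bar 50 mm long, 16 thick, 37 high along this point's y axis, which turns with the knob and is parallel to the lane at rest
- knob (a joint): rotation of the knob, rad, 0 = at rest, grows clockwise as seen from above, stop at 1.2. A spring returns it when let go; about 0.03 Nm to start, 0.1 Nm at the stop
- cake_0: golden baked moon cake, a fluted round cake of about 74 mm diameter (72 to 76) and 34 mm height, about 0.11 kg; origin in the centre of its underside, z up. Lies flat on the bare table at the start; may be absent
- cake_1: golden baked moon cake, a fluted round cake of about 74 mm diameter (72 to 76) and 30 mm height, about 0.11 kg; origin in the centre of its underside, z up. Lies flat on the bare table at the start; may be absent
- cake_2: golden baked moon cake, a fluted round cake of about 74 mm diameter (72 to 76) and 29 mm height, about 0.11 kg; origin in the centre of its underside, z up. Lies flat on the bare table at the start; may be absent
- cake_3: golden baked moon cake, a fluted round cake of about 74 mm diameter (72 to 76) and 32 mm height, about 0.11 kg; origin in the centre of its underside, z up. Lies flat on the bare table at the start; may be absent
- cake_4: golden baked moon cake, a fluted round cake of about 74 mm diameter (72 to 76) and 33 mm height, about 0.11 kg; origin in the centre of its underside, z up. Lies flat on the bare table at the start; may be absent
- date_stamp: bystander: black self-inking stamp, 36 x 62 x 97 mm, standing; origin in the centre of its underside
- scraper_green: bystander: flat green plastic dough scraper, 68 x 160 x 9 mm, lying; origin in the centre of its underside, long along its y

How it is judged (in metres and radians):
On the way, in this order (a step that is already met when the one before it is completed fails the run):
1. the knob is twisted to its stop, to clear the last batch (value of joint knob above 1.1 rad), for 0.1 s.
2. the knob is let go and has sprung back (value of joint knob below 0.12 rad), for 0.2 s.
3. every cake on the table is in the lane and both flaps are shut (y of cake_0 in the frame of uv_lane between 0.05 and 0.45 m and x of cake_0 in the frame of uv_lane between -0.04 and 0.04 m and height (world z) of each of cake_0, cake_1, cake_2, cake_3, cake_4 below 0.015 m and linear speed of each of cake_0, cake_1, cake_2, cake_3, cake_4 below 0.02 m/s and y of cake_1 in the frame of uv_lane between 0.05 and 0.45 m and x of cake_1 in the frame of uv_lane between -0.04 and 0.04 m and y of cake_2 in the frame of uv_lane between 0.05 and 0.45 m and x of cake_2 in the frame of uv_lane between -0.04 and 0.04 m and y of cake_3 in the frame of uv_lane between 0.05 and 0.45 m and x of cake_3 in the frame of uv_lane between -0.04 and 0.04 m and y of cake_4 in the frame of uv_lane between 0.05 and 0.45 m and x of cake_4 in the frame of uv_lane between -0.04 and 0.04 m and value of joint each of flap_near, flap_far below 0.12 rad), for 0.2 s.
4. the knob is twisted to its stop again, to start the lamp (value of joint knob above 1.1 rad), for 0.1 s.
5. the knob is let go and has sprung back (value of joint knob below 0.12 rad), for 0.2 s.
At the end, for the whole second after the job is handed in: Every cake lies at rest in the lane, its centre 50 to 450 mm past the gate and within 40 mm of the middle line; both flaps and the knob are back (below 0.12 rad); the knob was twisted to its stop (above 1.1 rad) and released before loading and again after (all of step 3 and value of joint knob below 0.12 rad); the robot touches nothing.
It fails at once if a cake is lifted more than 25 mm off the table (height (world z) of any of cake_0, cake_1, cake_2, cake_3, cake_4 above 0.025 m).
It fails at once if a cake is tipped by more than 0.6 rad (angle between any of cake_0, cake_1, cake_2, cake_3, cake_4's own z axis and vertical above 0.6 rad).
It fails at once if the date stamp or green scraper is moved more than 30 mm (distance of any of date_stamp, scraper_green from where it was at the start of the episode above 0.03 m).
Of cake_0, cake_1, cake_2, cake_3, cake_4 only 3 to 5 are there at a start; the rules pass over those that are not, and their reading is None.
At some moment in a run one of cake_0, cake_1, cake_2, cake_3, cake_4 may be knocked a few centimetres aside while the robot is not near it.
Once in a run the grip may slacken for a moment while it holds something.
It also fails if it takes over 210 s, if anything falls off the work surface, if the arm or the gripper's body presses on something with over 40 N, if the wrist force passes 120 N, or if a joint passes its speed limit or range.

ROBOT

A 7-joint arm with a two-finger parallel gripper is mounted at the origin on a cart in front of the work surface, level with it; the furniture and walls round the work are solid. World frame = base frame: x ahead of the robot, y to its left, z up, the work surface at z = 0. Lengths are in mm, angles in rad, forces in N, time in s.
With the tool pointing down it reaches from about 400 to 875 mm from the base axis. Payload 4.4 kg.
Tool frame: the origin (TCP) lies between the finger pads; the fingertips stand ctrl.finger_overhang ahead of it and the grasp point (between the pads) lies 11 mm behind it (ctrl.finger_overhang is the distance from the TCP to the fingertips, in mm); z points along the fingers, y is the direction in which the jaws open and shut (so a half turn about z gives the same grasp; the last joint's range is limited). The gripper opens to 85 mm and grips with 20 to 120 N. Pads are 22 mm wide; open, the fingers measure 114 mm over their backs; the gripper's body (76 mm by 85 mm) begins 54 mm behind the grasp point. The pads swing forward as they close: fully open they stand 13 mm farther back than shut.
Start: joints at [-1.393, 0.628, 0.038, 1.517, -0.027, 0.996, -0.02], TCP at [156.88, 630.798, 239.313] pointing down, gripper open.
Joint ranges: [-3.06, 3.06], [-0.37, 2.12], [-1.25, 1.32], [0.18, 2.47], [-1.1, 4.24], [0.23, 1.98], [-2.94, 2.94]. Speed limits (rad/s): [2.57, 2.57, 3.14, 3.14, 3.14, 3.14, 3.14].

INTERFACE

Orientations are given as [roll, pitch, yaw] about the fixed x, y, z axes, in that order (R = Rz(yaw) Ry(pitch) Rx(roll)).
In Python, from cell import ctrl gives the robot as it stands. The module is installed in compiled form; this text tells all that it offers.
- The arm moves only by the tool step_arm, never from a script. Its argument "deltas" is a list that holds one entry, the list of rows, each a list of 7 numbers: the opening, from 0 (shut) to 1 (fully open), then the shift along the world's x, y, z in mm, then the turn, a rotation vector about the world's x, y, z in rad. In form: [[[grip, tx, ty, tz, rx, ry, rz], ...]]. A call has 1 to 10 rows; each row shifts and turns the commanded pose from where the row before left it; what a row does not reach is not made up. A row lasts 1/12 s, in which the tool goes at most 41.7 mm and 7.16 degrees, less where a joint would pass 70% of its speed; a pose out of reach is approached as far as the arm can. A call is refused whole if a number of a shift passes 41.7 or a number of a turn 0.125, either way. A call with a gripper value outside its range is refused whole. The fingers move at their own pace and stop on an object; the grip force is fixed at half the most. Time passes only in rows, so rows that do not move let the fingers close. It gives the time, the measured TCP pose, the force and the opening at its end, in the units of the state.
- ctrl.read_state(): the state, without advancing time (a new reading comes with each control period).
- ctrl.get_image(name): name is "scene" or "top" or "wrist"; returns (picture, depth): 480x640x3 uint8, red, green, blue; 480x640 float32, mm along the optical axis (not along the pixel's ray), 0 where there is no reading.
- ctrl.camera_info(name): a dict with "intrinsics" (3x3 intrinsics, pixels), "rvec" (rotation vector, rad) and "tvec" (3), from world to camera coordinates, as OpenCV has them. Camera axes: x right, y down, z forward; pixel columns grow to the right and rows downward; lengths in mm; the calibration is good to about 2 mm. The wrist camera is an equidistant fisheye: a pixel r from the principal point sees the ray r / f radians off the axis. A picture is of the moment at which its call begins: read the wrist's pose just before it. camera_info takes no time and is no camera call; for the wrist camera it gives the pose at the moment of the call.
- ctrl.finish_job(): hands the job in, once; it reports no verdict.
The state is a dict: "clock": time; "qpos": joint angles; "qd": joint speeds; "tau": joint torques, N m; "eef_pos": TCP position; "tool_rot": TCP orientation; "force": force on the tool from outside, world axes, zero at the start; "torque": the same for the moment, N m; "width": finger opening in mm.
Only numpy, scipy, OpenCV 4.12 (cv2) and the standard library are available. Lean on these libraries where they do the work, as an engineer would, in place of code of your own. Each camera call takes 0.05 s, during which the arm holds its last target.

## Working session

There is one attempt and no reset: what is moved stays moved. The work goes in short steps, Python scripts to look and compute and a tool call to move; the robot and the scene stay as the last step left them, time stands still between calls to the robot, and variables do not carry over. Pictures are saved under pics/ and viewed, and the job is handed in when it is done.

Besides the shell and the picture viewer there is one more tool, called as name([rows], argument=value, ...), one row to a line, values as JSON. step_arm: Moves the arm, as the interface text tells. Its arguments: {"type":"object","properties":{"deltas":{"type":"array"}},"required":["deltas"]}

```bash
mkdir -p pics; python3 - <<'E'
from cell import ctrl
import cv2
s=ctrl.read_state();print(s, ctrl.finger_overhang)
for n in ["scene","top","wrist"]:
    i=ctrl.camera_info(n);print(n,i)
    p,d=ctrl.get_image(n);cv2.imwrite(f"pics/{n}0.png",p[:,:,::-1])
E
```

```text
{'clock': 0.0, 'qpos': array([-1.39280519,  0.62933363,  0.0384355 ,  1.51838036, -0.02699049,
        0.99628218, -0.01998356]), 'qd': array([ 1.50329624e-03,  5.62956773e-04, -1.18150895e-03,  4.01564882e-05,
        3.72851186e-04,  6.55359439e-04, -1.79298674e-03]), 'tau': array([-1.81081253e-05, -5.63404548e+01,  1.22604623e+00, -1.93447298e+01,
        1.09441139e-02,  1.04181041e-02,  2.06531001e-05]), 'eef_pos': array([156.72277912, 630.1944358 , 238.39309797]), 'tool_rot': array([-3.13970719e+00,  2.85845633e-05,  2.89782810e+00]), 'force': array([ 0.27116218,  0.09066531, -0.42125867]), 'torque': array([-0.02483263, -0.06062131,  0.0119833 ]), 'width': 85.36527460819184} 8.0
scene {'intrinsics': array([[504.86819484,   0.        , 321.24481074],
       [  0.        , 504.86819484, 241.87143278],
       [  0.        ,   0.        ,   1.        ]]), 'rvec': array([ 2.01423511, -0.55537874,  0.30356684]), 'tvec': array([-465.24062289,  219.79057228, 1145.98688512])}
top {'intrinsics': array([[614.81915793,   0.        , 331.80516494],
       [  0.        , 614.81915793, 246.45728922],
       [  0.        ,   0.        ,   1.        ]]), 'rvec': array([ 2.17906047, -2.15502483,  0.10614473]), 'tvec': array([  29.29475261,  538.55332655, 1579.06152188])}
wrist {'intrinsics': array([[371.64829954,   0.        , 321.83534269],
       [  0.        , 371.64829954, 237.62184742],
       [  0.        ,   0.        ,   1.        ]]), 'rvec': array([-2.29821889, -1.79638539, -0.24245418]), 'tvec': array([-649.01567157,  -34.28119195,  379.20410502])}
```

View pics/scene0.png

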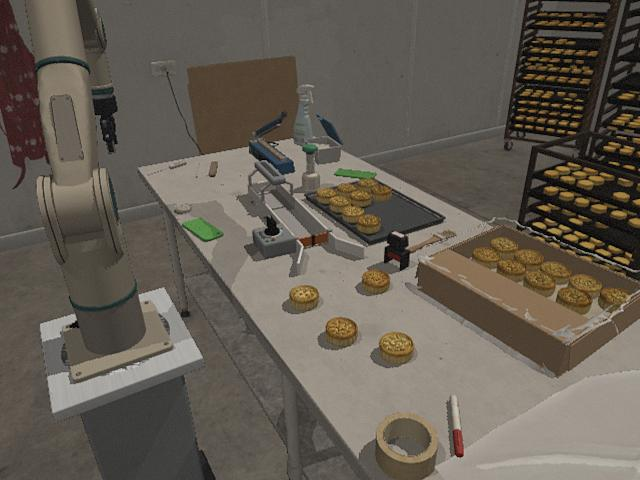

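View pics/top0.png

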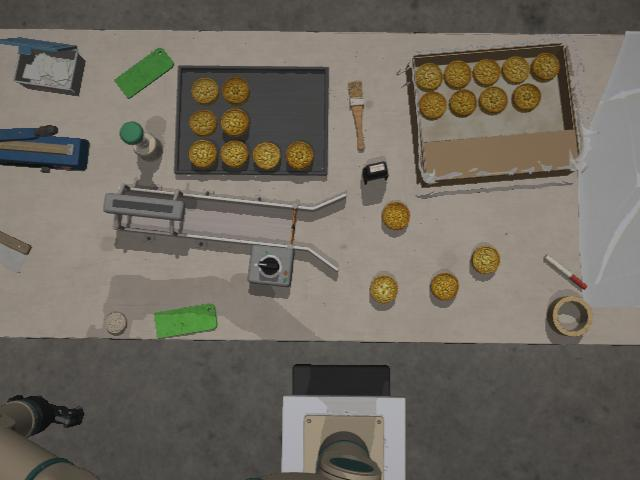

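View pics/wrist0.png

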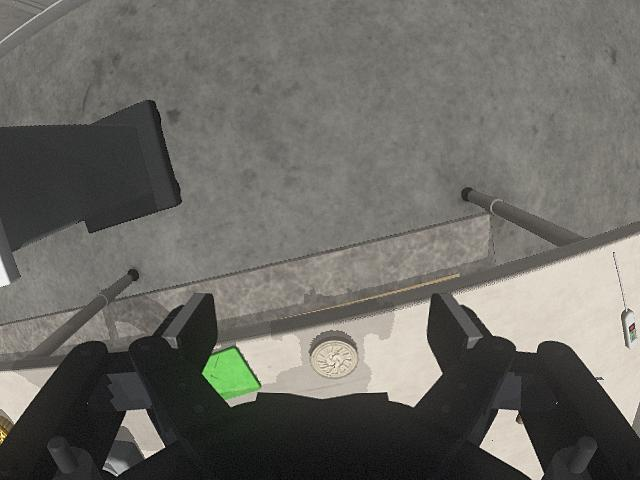

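```bash
cat > h.py <<'E'
import numpy as np,cv2
from cell import ctrl
def info(n):
    i=ctrl.camera_info(n);R,_=cv2.Rodrigues(i["rvec"]);return np.array(i["intrinsics"]),R,np.array(i["tvec"]).ravel()
def ray(n,u,v,inf=None):
    K,R,t=inf or info(n)
    if n=="wrist":
        x=(u-K[0,2])/K[0,0];y=(v-K[1,2])/K[1,1];r=np.hypot(x,y);s=np.sin(r)/r if r>1e-9 else 1
        d=np.array([x*s,y*s,np.cos(r)])
    else: d=np.array([(u-K[0,2])/K[0,0],(v-K[1,2])/K[1,1],1.])
    return -R.T@t,R.T@d
def onz(n,u,v,z,inf=None):
    c,d=ray(n,u,v,inf);return c+d*(z-c[2])/d[2]
def proj(n,P,inf=None):
    K,R,t=inf or info(n);p=R@np.array(P,float)+t
    if n=="wrist":
        r=np.arctan2(np.hypot(p[0],p[1]),p[2]);h=np.hypot(p[0],p[1]);return K[0,2]+K[0,0]*r*p[0]/h,K[1,2]+K[1,1]*r*p[1]/h
    return K[0,0]*p[0]/p[2]+K[0,2],K[1,1]*p[1]/p[2]+K[1,2]
def cloud(n,d,inf=None):
    K,R,t=inf or info(n);v,u=np.mgrid[0:480,0:640]
    P=np.stack([(u-K[0,2])/K[0,0]*d,(v-K[1,2])/K[1,1]*d,d],-1)
    return (P-t)@R
def save(n,name,crop=None,sc=1):
    p,d=ctrl.get_image(n);q=p[:,:,::-1]
    if crop: q=q[crop[1]:crop[3],crop[0]:crop[2]]
    if sc!=1:q=cv2.resize(q,None,fx=sc,fy=sc,interpolation=cv2.INTER_CUBIC)
    cv2.imwrite(f"pics/{name}.png",q);return p,d
E
python3 - <<'E'
from h import *
p,d=save("top","topc",(100,150,500,350),2)
C=cloud("top",d);np.save("C.npy",C);np.save("p.npy",p)
for u,v in [(396,216),(384,290),(445,287),(486,260)]: print("cake",C[v,u].round(),onz("top",u,v,32).round())
for n,u,v,z in [("knobtop",268,264,97),("gate far",296,208,40),("gate near",292,246,40),("mouthF",345,196,40),("mouthN",337,270,40),("endF",125,188,40),("endN",110,232,40),("stamp",374,170,97),("flap",294,225,37)]:
    print(n,onz("top",u,v,z).round(),C[v,u].round())
p,d=save("scene","scc",(220,160,440,380),2.5)
E
```

```text
cake [ 620. -132.   27.] [ 620. -132.   32.]
cake [ 426. -102.   20.] [ 426. -101.   32.]
cake [ 436. -259.   32.] [ 436. -259.   32.]
cake [ 507. -366.   29.] [ 507. -366.   32.]
knobtop [485. 194.  97.] [486. 194.  90.]
gate far [637. 130.  40.] [636. 129.  45.]
gate near [537. 138.  40.] [536. 138.  49.]
mouthF [670.   2.  40.] [672.   2.  27.]
mouthN [476.  21.  40.] [477.  21.  31.]
endF [685. 579.  40.] [682. 573.  57.]
endN [568. 613.  40.] [574. 628.  -2.]
stamp [727. -70.  97.] [726. -69. 102.]
flap [592. 134.  37.] [598. 137.  -0.]
```

View pics/topc.png

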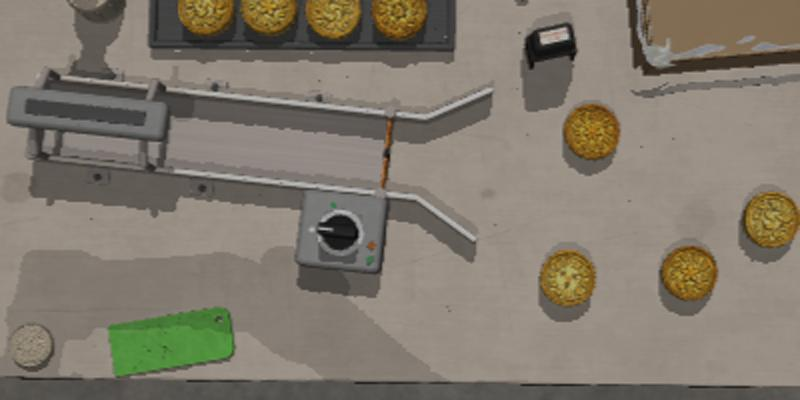

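View pics/scc.png

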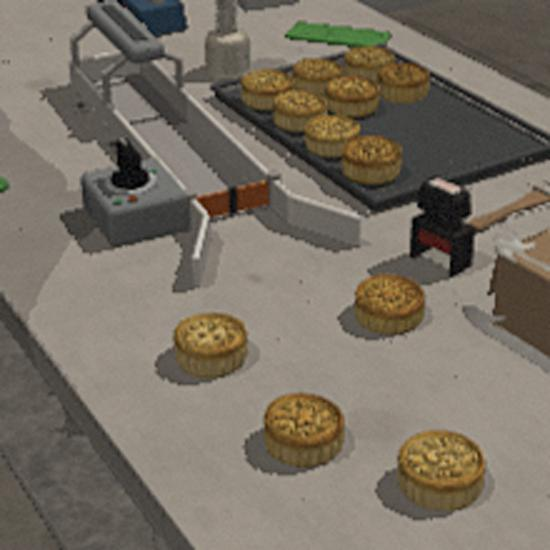

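```bash
python3 - <<'E'
from h import *
from scipy import ndimage
C=np.load("C.npy");p=np.load("p.npy").astype(int)
# white wall top pixels
w=(p.min(2)>185)&((p.max(2)-p.min(2))<25)
pts={'F':[],'N':[]}
inf=info("top")
for u in range(190,291,4):
    for k,(a,b) in {'F':(188,212),'N':(228,252)}.items():
        col=p[a:b,u].sum(1); 
        idx=np.argsort(col)[-3:]; v=a+np.average(idx,weights=col[idx]-col.min())
        pts[k].append(onz("top",u,v,40,inf)[:2])
for k in pts:
    P=np.array(pts[k]); c=np.polyfit(P[:,1],P[:,0],1); r=P[:,0]-np.polyval(c,P[:,1])
    g=abs(r)<4; c=np.polyfit(P[g,1],P[g,0],1); print(k,c,r.std(),g.sum(),"x at y=134",np.polyval(c,134))
o=(p[:,:,0]-p[:,:,2]>70)&(p[:,:,0]-p[:,:,1]>50)
o[:200]=0;o[255:]=0;o[:,:280]=0;o[:,310:]=0
ys,xs=np.nonzero(o);print(len(xs));Q=np.array([onz("top",u,v,30,inf)[:2] for u,v in zip(xs,ys)]);print(Q.mean(0),Q.min(0),Q.max(0),np.polyfit(Q[:,0],Q[:,1],1))
# cakes
hsv=cv2.cvtColor(np.uint8(p),cv2.COLOR_RGB2HSV)
m=(hsv[:,:,0]<30)&(hsv[:,:,1]>110)&(hsv[:,:,2]>60)
for u,v in [(396,216),(384,290),(445,287),(486,260)]:
    s=np.s_[v-25:v+25,u-25:u+25];l,n=ndimage.label(m[s]);k=np.argmax(np.bincount(l.ravel())[1:])+1
    yy,xx=np.nonzero(l==k)
    (cx,cy),rr=cv2.minEnclosingCircle(np.c_[xx,yy].astype(np.float32))
    cx+=u-25;cy+=v-25
    print(cx,cy,rr,len(xx),onz("top",cx,cy,28,inf).round(1),"zmed",np.median(C[s][l==k][:,2]))
# knob black
b=(p.max(2)<60);b[:250]=0;b[285:]=0;b[:,:255]=0;b[:,285:]=0
yy,xx=np.nonzero(b);print(xx.mean(),yy.mean(),len(xx),onz("top",xx.mean(),yy.mean(),97,inf),onz("top",xx.mean(),yy.mean(),60,inf))
# stamp & scraper
g=(hsv[:,:,0]>40)&(hsv[:,:,0]<80)&(hsv[:,:,1]>120)&(p[:,:,1]>100)
l,n=ndimage.label(g)
for k in range(1,n+1):
    yy,xx=np.nonzero(l==k)
    if len(xx)>80:
        Q=np.array([onz("top",u,v,5,inf)[:2] for u,v in zip(xx,yy)]);print("green",Q.mean(0),Q.min(0),Q.max(0))
E
```

```text
F [8.90601127e-02 6.37929432e+02] 2.5590180950559103 22 x at y=134 649.8634868489767
N [-6.29372021e-03  5.53626115e+02] 6.5548610881032285 10 x at y=134 552.7827566176902
21
[593.86669101 138.39820407] [551.11092271 132.9256068 ] [630.45444054 142.23651188] [-9.37593362e-02  1.94078751e+02]
395.58108139038086 215.58108139038086 14.045380592346191 609 [ 621.4 -131.2   28. ] zmed 25.75455443450425
383.730770111084 288.5 14.006121635437012 600 [ 430.  -100.6   28. ] zmed 28.921047371693426
444.4157180786133 285.9077453613281 14.026076316833496 600 [ 438.5 -258.    28. ] zmed 28.128195545734897
485.5 259.5 14.30044937133789 618 [ 508.4 -365.4   28. ] zmed 28.12415032073058
269.01214574898785 266.753036437247 247 [478.54057013 190.84263533  97.        ] [481.05563503 194.79050023  60.        ]
green [1013.45584325  554.14866988] [943.1979976  478.18467981] [1082.63038     632.31165278]
green [848.60139367 588.57454971] [823.56538781 566.45787374] [870.75686046 609.18727508]
green [341.70398102 417.38378601] [297.71490016 336.23170805] [385.11403453 497.24461949]
```

```bash
cat >> h.py <<'E'
def lane(o,yaw):
    c,s=np.cos(yaw),np.sin(yaw);R=np.array([[c,-s,0],[s,c,0],[0,0,1]])
    return lambda P:R@np.array(P,float)+np.array([o[0],o[1],0])
def overlay(img,n,L,sc,x0,y0,inf=None):
    f=np.tan(np.pi/6)*80
    lines=[]
    for sx in (-1,1):
        for w in (49,57):
            lines.append([(sx*w,-50,40),(sx*w,460,40)]);lines.append([(sx*w,-50,40),(sx*(w+f),-130,40)])
    lines.append([(-49,0,37),(49,0,37)]);lines.append([(-49,0,5),(49,0,5)])
    a=np.linspace(0,2*np.pi,40)
    lines.append([(-110+23*np.cos(t),45+23*np.sin(t),60) for t in a])
    b=[(-118,20),(-102,20),(-102,70),(-118,70),(-118,20)]
    lines.append([(x,y,97) for x,y in b])
    for l in lines:
        q=np.array([proj(n,L(P),inf) for P in l]);q=((q-[x0,y0]+.5)*sc-.5).round().astype(np.int32)
        cv2.polylines(img,[q.reshape(-1,1,2)],False,(255,0,255),1)
E
cat > ov.py <<'E'
from h import *
import sys
o=(float(sys.argv[1]),float(sys.argv[2]));yaw=float(sys.argv[3]);tag=sys.argv[4]
L=lane(o,yaw)
p=np.load("p.npy");x0,y0,x1,y1=100,170,360,300
q=cv2.resize(p[y0:y1,x0:x1,::-1],None,fx=3,fy=3,interpolation=cv2.INTER_CUBIC);overlay(q,"top",L,3,x0,y0);cv2.imwrite(f"pics/ovt{tag}.png",q)
p=cv2.imread("pics/scene0.png");x0,y0,x1,y1=230,150,390,290
q=cv2.resize(p[y0:y1,x0:x1],None,fx=4,fy=4,interpolation=cv2.INTER_CUBIC);overlay(q,"scene",L,4,x0,y0);cv2.imwrite(f"pics/ovs{tag}.png",q)
E
python3 ov.py 595 138 -0.09 1
```

```text
(no output)
```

View pics/ovt1.png

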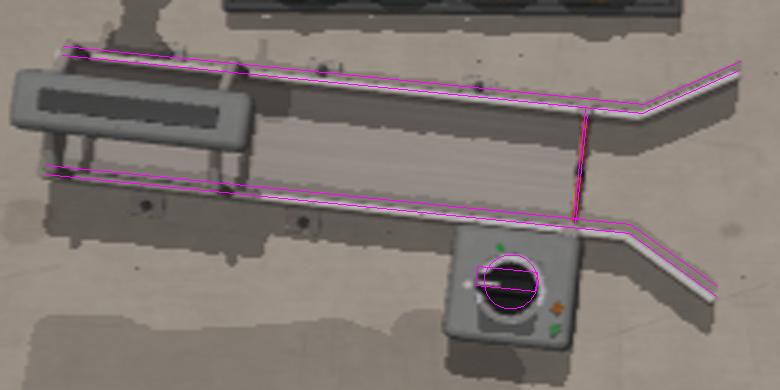

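View pics/ovs1.png

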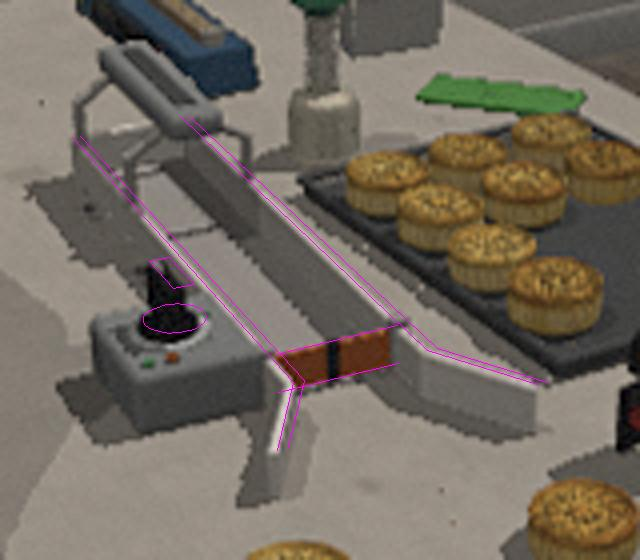

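```bash
python3 ov.py 590 138 -0.092 2
```

```text
(no output)
```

View pics/ovt2.png

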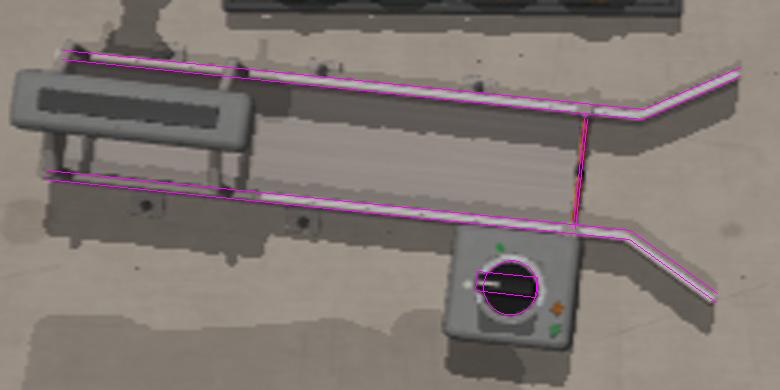

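View pics/ovs2.png

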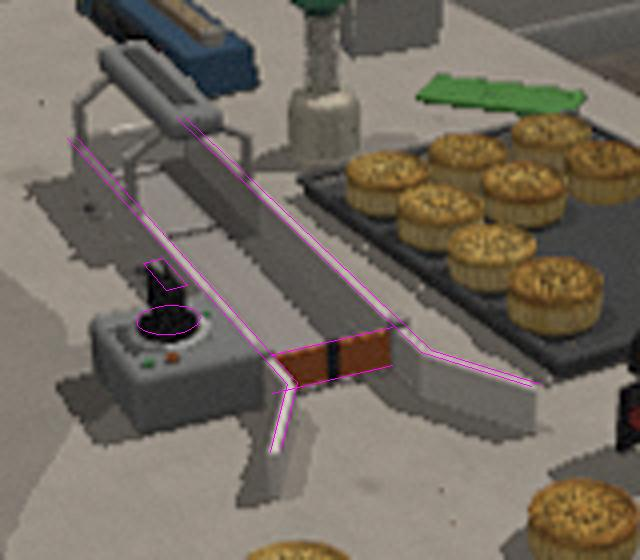

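step_arm([
  [[1,23,-31,0,0,0,-0.1],[1,23,-31,0,0,0,-0.1],[1,23,-31,0,0,0,-0.1],[1,23,-31,0,0,0,-0.1],[1,23,-31,0,0,0,-0.1],[1,23,-31,0,0,0,-0.1],[1,23,-31,0,0,0,-0.1],[1,23,-31,0,0,0,-0.1],[1,23,-31,0,0,0,-0.1],[1,23,-31,0,0,0,-0.1]],
])

```text
clock: 1.08
eef_pos: [387.7, 319.2, 239.5]
tool_rot: [3.141, -0.0, 1.893]
force: [0.0, 0.0, -1.1]
width: 85.3
```

step_arm([
  [[1,23,-31,0,0,0,-0.1],[1,23,-31,0,0,0,-0.1],[1,23,-31,0,0,0,-0.1],[1,23,-31,0,0,0,-0.1],[1,0,0,0,0,0,0],[1,0,0,0,0,0,0]],
])

```text
clock: 1.58
eef_pos: [480.2, 194.3, 239.4]
tool_rot: [3.141, 0.001, 1.493]
force: [0.2, 0.5, 0.0]
width: 85.1
```

```bash
python3 - <<'E'
from h import *
inf=info("wrist");np.save("w1.npy",np.r_[inf[0].ravel(),inf[1].ravel(),inf[2]])
p,d=ctrl.get_image("wrist");q=p[:,:,::-1].copy();L=lane((590,138),-0.092)
overlay(q,"wrist",L,1,0,0,inf);cv2.imwrite("pics/w1.png",q)
E
```

```text
(no output)
```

View pics/w1.png

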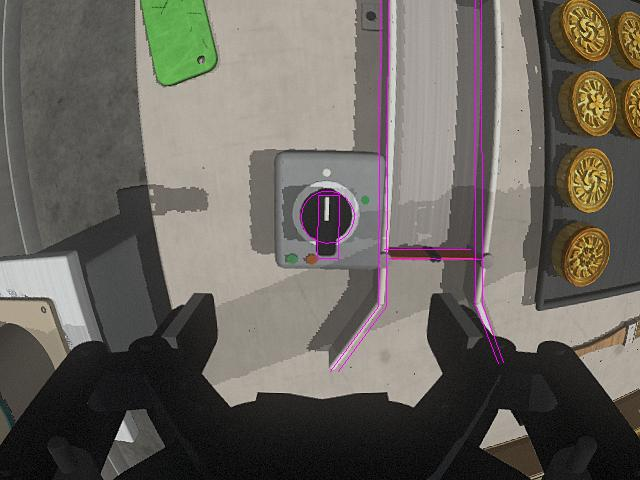

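step_arm([
  [[1,4,-1,-20,0,0,-0.014],[1,0,0,-25,0,0,0],[1,0,0,-25,0,0,0],[1,0,0,-25,0,0,0],[1,0,0,-25,0,0,0],[1,0,0,-20,0,0,0],[1,0,0,-16,0,0,0],[1,0,0,-10,0,0,0],[1,0,0,0,0,0,0],[1,0,0,0,0,0,0]],
])

```text
clock: 2.47
eef_pos: [482.4, 196.7, 73.3]
tool_rot: [-3.141, -0.0, 1.485]
force: [0.3, -0.3, 0.6]
width: 85.7
```

step_arm([
  [[0,0,0,0,0,0,0],[0,0,0,0,0,0,0],[0,0,0,0,0,0,0],[0,0,0,0,0,0,0],[0,0,0,0,0,0,0],[0,0,0,0,0,0,0],[0,0,0,0,0,0,0],[0,0,0,0,0,0,0]],
])

```text
clock: 3.13
eef_pos: [483.7, 195.9, 73.9]
tool_rot: [3.14, -0.001, 1.483]
force: [1.3, -0.5, 5.7]
width: 15.2
```

step_arm([
  [[0,0.2,0,0,0,0,-0.1],[0,0.2,0,0,0,0,-0.12],[0,0.2,0,0,0,0,-0.12],[0,0.2,0,0,0,0,-0.12],[0,0.2,0,0,0,0,-0.12],[0,0.2,0,0,0,0,-0.12],[0,0.2,0,0,0,0,-0.12],[0,0.2,0,0,0,0,-0.12],[0,0.2,0,0,0,0,-0.12],[0,0.2,0,0,0,0,-0.12]],
])

```text
clock: 3.97
eef_pos: [485.5, 194.6, 73.9]
tool_rot: [3.14, -0.001, 0.298]
force: [-0.1, -3.7, 5.6]
width: 15.5
```

step_arm([
  [[0,0,0,0,0,0,-0.02],[0,0,0,0,0,0,-0.02],[0,0,0,0,0,0,0],[0,0,0,0,0,0,0],[0,0,0,0,0,0,0]],
])

```text
clock: 4.38
eef_pos: [485.5, 194.5, 73.9]
tool_rot: [3.14, -0.001, 0.264]
force: [-0.1, -3.0, 5.9]
width: 15.1
```

```bash
python3 - <<'E'
from h import *
s=ctrl.read_state();print(s["torque"],s["force"],s["width"],s["tool_rot"])
save("wrist","w2");save("scene","s2",(230,190,350,280),5)
E
```

```text
[-0.50659537  0.01007997  0.27227403] [-0.07883794 -3.02406478  5.87154126] 15.132856779245287 [ 3.13986145e+00 -9.06471450e-04  2.64049288e-01]
```

View pics/w2.png

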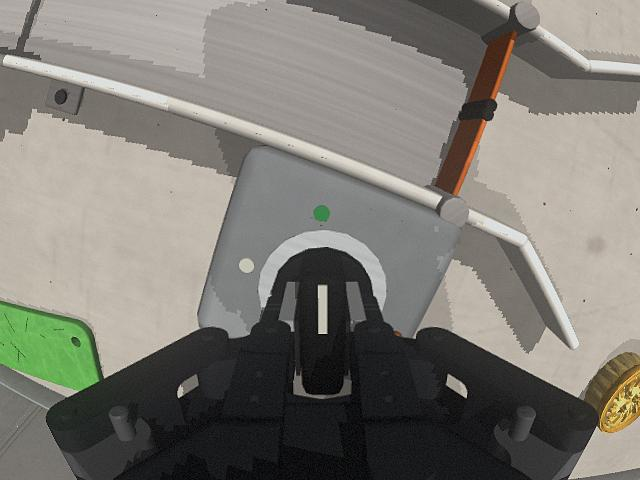

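View pics/s2.png

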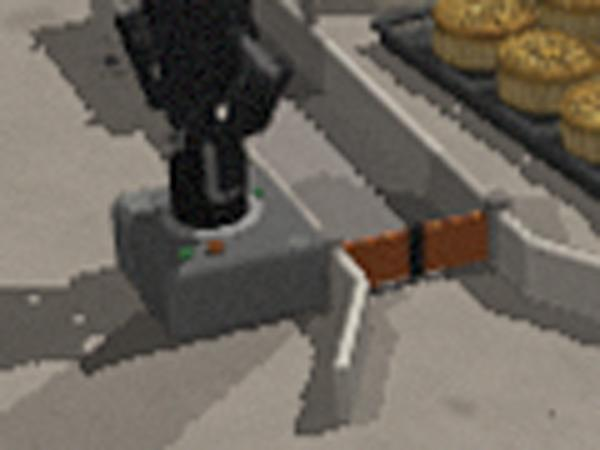

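The knob's white line (322,308) points at the green dot (321,213) and the torque reads 0.27 Nm, so it is at the stop. Next I release it and lift.

step_arm([
  [[1,0,0,0,0,0,0],[1,0,0,0,0,0,0],[1,0,0,0,0,0,0],[1,0,0,0,0,0,0],[1,0,0,0,0,0,0],[1,0,0,0,0,0,0],[1,0,0,20,0,0,0],[1,0,0,35,0,0,0],[1,0,0,40,0,0,0],[1,0,0,40,0,0,0]],
])

```text
clock: 5.32
eef_pos: [483.9, 195.3, 209.3]
tool_rot: [3.141, 0.003, 0.263]
force: [0.5, 1.3, -1.2]
width: 85.5
```

```bash
cat > look.py <<'E'
from h import *
from scipy import ndimage
import sys
p,d=ctrl.get_image("top");q=p[:,:,::-1].copy();inf=info("top");p=p.astype(int)
hsv=cv2.cvtColor(np.uint8(p),cv2.COLOR_RGB2HSV)
m=(hsv[:,:,0]<30)&(hsv[:,:,1]>110)&(hsv[:,:,2]>60);m[:185]=0;m[330:]=0;m[:,520:]=0
l,n=ndimage.label(m)
c,s=np.cos(-.092),np.sin(-.092)
for k in range(1,n+1):
    yy,xx=np.nonzero(l==k)
    if len(xx)<150: continue
    (cx,cy),rr=cv2.minEnclosingCircle(np.c_[xx,yy].astype(np.float32))
    W=onz("top",cx,cy,28,inf);dx,dy=W[0]-590,W[1]-138
    print("px",round(cx),round(cy),"r",round(rr,1),"world",W[:2].round(1),"lane",round(c*dx+s*dy,1),round(-s*dx+c*dy,1))
q=cv2.resize(q[160:320,100:500],None,fx=2,fy=2,interpolation=cv2.INTER_CUBIC);cv2.imwrite(f"pics/{sys.argv[1]}.png",q)
st=ctrl.read_state();print(st["clock"],st["eef_pos"].round(1),st["tool_rot"].round(3),st["width"])
E
python3 look.py t3
```

```text
px 396 216 r 14.0 world [ 621.4 -131.2] lane 56.0 -265.2
px 485 259 r 14.4 world [ 508.7 -364.8] lane -34.8 -508.1
px 444 286 r 14.0 world [ 438.5 -258. ] lane -114.5 -408.2
px 384 288 r 14.0 world [ 430.  -100.6] lane -137.4 -252.3
5.3667 [488.5 195.7 216.4] [-3.14  -0.01   0.262] 85.55493333350937
```

View pics/t3.png

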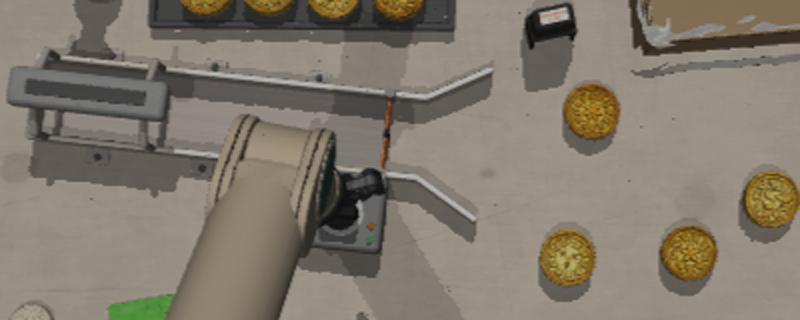

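step_arm([
  [[0.47,11,-28,0,0,0,0.115],[0.47,11,-28,0,0,0,0.115],[0.47,11,-28,0,0,0,0.115],[0.47,11,-28,0,0,0,0.115],[0.47,11,-28,0,0,0,0.115],[0.47,11,-28,0,0,0,0.115],[0.47,11,-28,0,0,0,0.115],[0.47,11,-28,0,0,0,0.115],[0.47,11,-28,0,0,0,0.115],[0.47,11,-28,0,0,0,0.115]],
])

```text
clock: 6.2
eef_pos: [594.8, -85.5, 208.1]
tool_rot: [-3.141, -0.0, 1.419]
force: [0.2, 0.1, -0.1]
width: 40.0
```

step_arm([
  [[0.47,11,-28,0,0,0,0.115],[0.47,11,-28,0,0,0,0.115],[0.47,11,-28,0,0,0,0.115],[0.47,11,-28,0,0,0,0.115],[0.47,0,0,-20,0,0,0],[0.47,0,0,-40,0,0,0],[0.47,0,0,-40,0,0,0],[0.47,0,0,0,0,0,0],[0.47,0,0,0,0,0,0]],
])

```text
clock: 6.95
eef_pos: [636.9, -195.5, 106.3]
tool_rot: [-3.137, -0.003, 1.874]
force: [0.2, -0.7, 0.9]
width: 40.6
```

```bash
python3 - <<'E'
from h import *
print(ctrl.read_state()["eef_pos"],ctrl.read_state()["tool_rot"],ctrl.read_state()["width"])
save("wrist","w4");save("scene","s4",(220,160,440,380),2.5)
E
```

```text
[ 636.89466196 -195.49501699  106.28061682] [-3.13671474 -0.00335342  1.8736467 ] 40.553746144275706
```

View pics/w4.png

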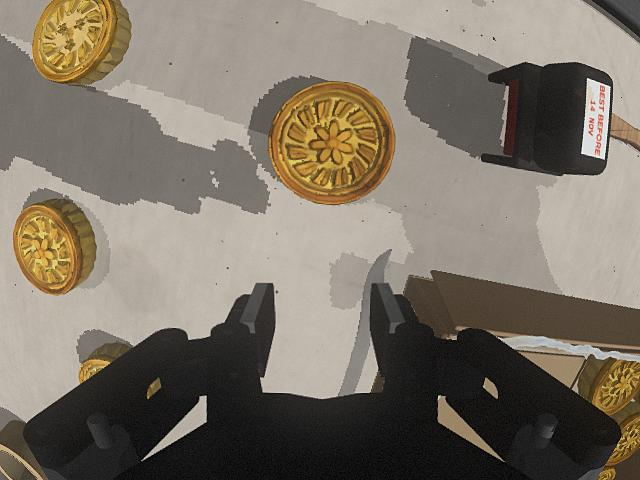

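View pics/s4.png

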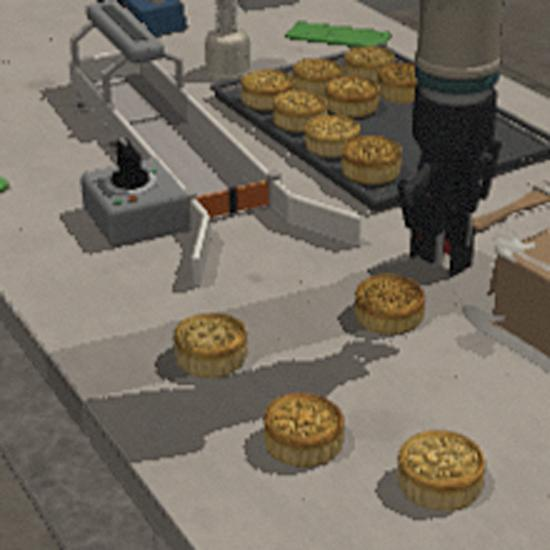

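```bash
python3 - <<'E'
from h import *
C=np.load("C.npy")
for u in (412,418,424,432,445): print(u,[ (v,C[v,u].round().tolist()) for v in (176,180,184,188,192,196)])
E
```

```text
412 [(176, [734.0, -178.0, -1.0]), (180, [724.0, -178.0, -3.0]), (184, [712.0, -178.0, -0.0]), (188, [701.0, -178.0, -1.0]), (192, [689.0, -178.0, 3.0]), (196, [680.0, -179.0, -6.0])]
418 [(176, [723.0, -187.0, 49.0]), (180, [713.0, -188.0, 45.0]), (184, [711.0, -193.0, 5.0]), (188, [701.0, -194.0, 1.0]), (192, [691.0, -194.0, -2.0]), (196, [676.0, -191.0, 19.0])]
424 [(176, [711.0, -195.0, 105.0]), (180, [700.0, -195.0, 108.0]), (184, [701.0, -202.0, 55.0]), (188, [703.0, -211.0, -7.0]), (192, [690.0, -210.0, 2.0]), (196, [676.0, -207.0, 21.0])]
432 [(176, [713.0, -216.0, 97.0]), (180, [702.0, -216.0, 97.0]), (184, [704.0, -225.0, 42.0]), (188, [701.0, -231.0, 4.0]), (192, [686.0, -228.0, 24.0]), (196, [678.0, -230.0, 10.0])]
445 [(176, [713.0, -249.0, 98.0]), (180, [706.0, -252.0, 83.0]), (184, [706.0, -261.0, 31.0]), (188, [701.0, -266.0, 3.0]), (192, [688.0, -264.0, 14.0]), (196, [680.0, -266.0, 1.0])]
```

step_arm([
  [[0.47,1,4,-30,0,0,0],[0.47,1,4,-30,0,0,0],[0.47,0,0,-21,0,0,0],[0.47,0,0,-9,0,0,0],[0.47,0,0,0,0,0,0],[0.47,0,0,0,0,0,0]],
])

```text
clock: 7.55
eef_pos: [642.4, -189.0, 20.5]
tool_rot: [3.139, 0.002, 1.874]
force: [0.9, 0.4, 0.8]
width: 40.3
```

```bash
python3 - <<'E'
from h import *
print(ctrl.read_state()["eef_pos"],ctrl.read_state()["tool_rot"],ctrl.read_state()["width"],ctrl.read_state()["force"])
save("wrist","w5")
E
```

```text
[ 642.38563663 -189.01242386   20.49570375] [3.13903765e+00 2.17400494e-03 1.87371745e+00] 40.32892822032024 [0.8795372  0.36003101 0.82493931]
```

View pics/w5.png

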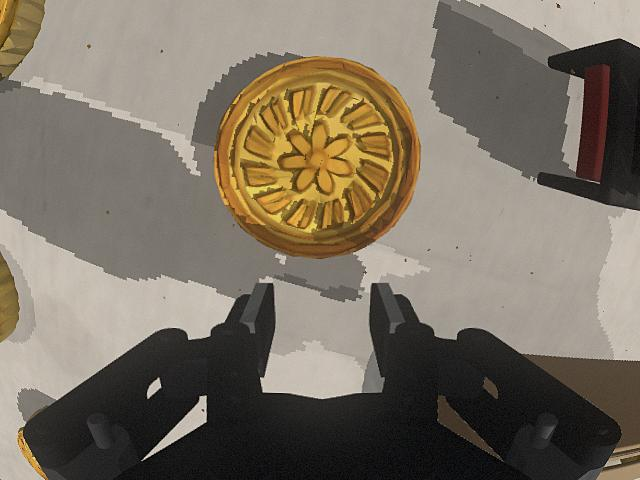

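step_arm([
  [[0.47,0,0,-7,0,0,0],[0.47,-2,6,0,0,0,0],[0.47,-2,6,0,0,0,0],[0.47,-3,9,0,0,0,0],[0.47,-3,10,0,0,0,0],[0.47,-3.5,11.5,0,0,0,0],[0.47,-3.5,11.5,0,0,0,0],[0.47,-3.5,11.5,0,0,0,0],[0.47,-3.5,11.5,0,0,0,0],[0.47,-3,9,0,0,0,0]],
])

```text
clock: 8.43
eef_pos: [613.6, -100.2, 11.4]
tool_rot: [3.141, -0.001, 1.875]
force: [-0.3, -1.1, 1.4]
width: 40.4
```

```bash
python3 - <<'E'
from h import *
s=ctrl.read_state()
print(s["eef_pos"],s["width"],s["force"])
save("wrist","w6")
E
```

```text
[ 613.61554014 -100.16953111   11.41574377] 40.38059159378154 [-0.33790381 -1.09210863  1.4288583 ]
```

View pics/w6.png

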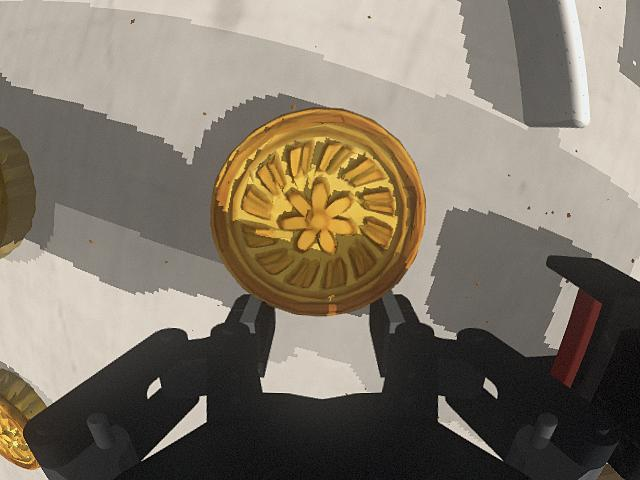

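step_arm([
  [[0.47,-3.5,11.5,0,0,0,0],[0.47,-3.5,11.5,0,0,0,0],[0.47,-3.5,11.5,0,0,0,0],[0.47,-3.5,11.5,0,0,0,0],[0.47,-3.5,11.5,0,0,0,0],[0.47,-3,6,0,0,0,-0.078],[0.47,-3,6,0,0,0,-0.078],[0.47,-3,6,0,0,0,-0.078],[0.47,-2.5,6,0,0,0,-0.08],[0.47,-2.5,6,0,0,0,-0.08]],
])

```text
clock: 9.32
eef_pos: [581.6, -13.5, 11.2]
tool_rot: [-3.141, -0.0, 1.476]
force: [-0.2, 0.1, 0.2]
width: 40.4
```

```bash
python3 - <<'E'
from h import *
s=ctrl.read_state()
print(s["eef_pos"],s["width"],s["force"],s["tool_rot"])
save("wrist","w7")
E
```

```text
[581.63487292 -13.52082267  11.21513297] 40.39146472721622 [-0.18544662  0.13662105  0.2318005 ] [-3.14085313e+00 -2.41646715e-04  1.47615297e+00]
```

View pics/w7.png

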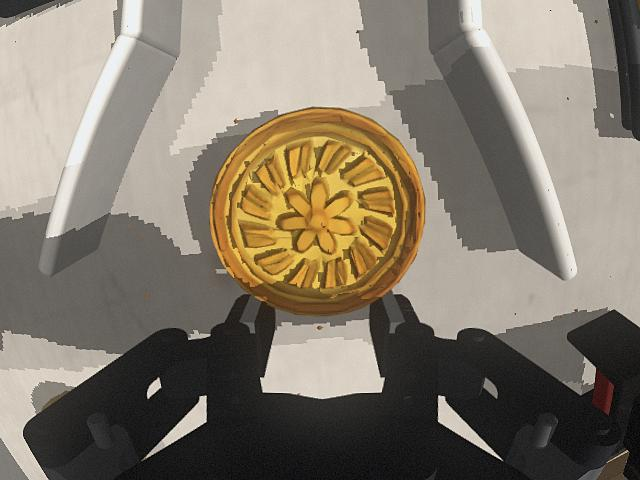

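```bash
python3 - <<'E'
from h import *
inf=info("wrist");s=ctrl.read_state();T=s["eef_pos"]
p,d=ctrl.get_image("wrist")
for u,v in [(250,310),(262,290),(225,340),(170,345),(150,390),(60,410),(40,430),(90,440),(470,345),(540,390),(600,420),(575,440)]:
    K,R,t=inf;c,r=ray("wrist",u,v,inf);rc=R@r;P=c+r*d[v,u]/rc[2]
    print(u,v,round(float(d[v,u])),(P-T).round())
E
```

```text
250 310 123 [-24.  14.  23.]
262 290 129 [-20.  17.  15.]
225 340 102 [-27.  15.  44.]
170 345 98 [-43.  16.  49.]
150 390 174 [-98. -49. -11.]
60 410 64 [-59.  18.  84.]
40 430 56 [-59.  19.  92.]
90 440 63 [-51.  12.  86.]
470 345 98 [43.  8. 49.]
540 390 73 [53.  8. 74.]
600 420 59 [62.  7. 89.]
575 440 0 [  6.  67. 135.]
```

step_arm([
  [[0.47,0,10,0,0,0,0],[0.47,0,12,0,0,0,0],[0.47,0,12,0,0,0,0],[0.47,0,12,0,0,0,0],[0.47,0.5,12,0,0,0,0],[0.47,1,12,0,0,0,0],[0.47,1,12,0,0,0,0],[0.47,1,12,0,0,0,0],[0.47,1,12,0,0,0,0],[0.47,1,10,0,0,0,0]],
])

```text
clock: 10.25
eef_pos: [587.8, 102.1, 11.3]
tool_rot: [-3.141, 0.001, 1.48]
force: [0.1, -3.1, 0.6]
width: 40.2
```

```bash
python3 - <<'E'
from h import *
s=ctrl.read_state()
print(s["eef_pos"],s["width"],s["force"],s["tool_rot"])
save("wrist","w8")
E
```

```text
[587.8371781  102.12325924  11.27716752] 40.18637511804356 [ 0.0540355  -3.09981722  0.60521849] [-3.14149257e+00  6.62474330e-04  1.48002439e+00]
```

View pics/w8.png

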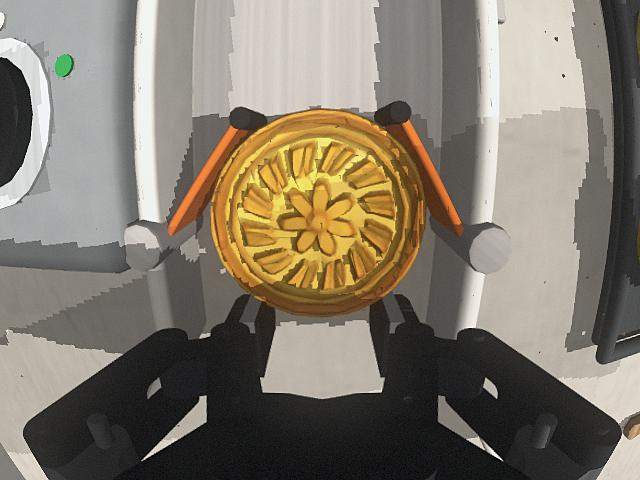

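step_arm([
  [[0.47,1,12,0,0,0,0],[0.47,1,12,0,0,0,0],[0.47,1,12,0,0,0,0],[0.47,1,12,0,0,0,0],[0.47,1,12,0,0,0,0],[0.47,1,12,0,0,0,0],[0.47,1,12,0,0,0,0],[0.47,1,11,0,0,0,0],[0.47,0,4,0,0,0,0],[0.47,0,0,0,0,0,0]],
])

```text
clock: 11.13
eef_pos: [595.8, 202.9, 11.2]
tool_rot: [3.142, -0.002, 1.482]
force: [-0.4, -0.6, 0.3]
width: 40.1
```

```bash
python3 - <<'E'
from h import *
s=ctrl.read_state()
print(s["eef_pos"],s["width"],s["force"],s["tool_rot"])
save("wrist","w9")
E
```

```text
[595.75281923 202.91400277  11.21402876] 40.08715631869575 [-0.41907166 -0.5568929   0.25764689] [ 3.14156452e+00 -1.55311032e-03  1.48247883e+00]
```

View pics/w9.png

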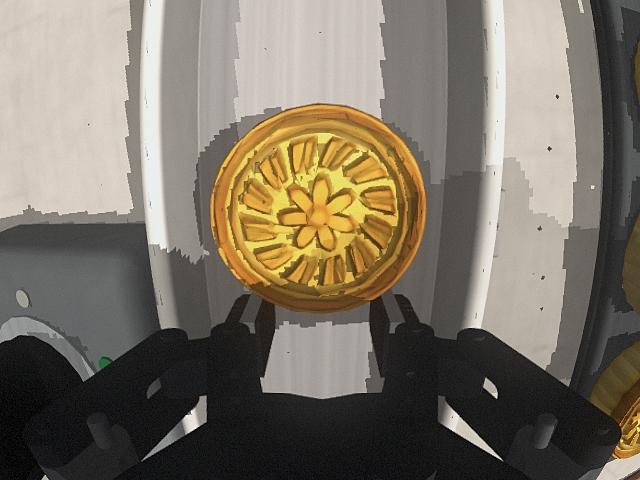

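step_arm([
  [[0.47,0,-2,25,0,0,0],[0.47,0,0,40,0,0,0],[0.47,0,0,40,0,0,0],[0.47,-5,-10,30,0,0,0],[0.47,-17,-27,0,0,0,-0.068],[0.47,-17,-27,0,0,0,-0.068],[0.47,-17,-27,0,0,0,-0.068],[0.47,-17,-27,0,0,0,-0.068],[0.47,-17,-27,0,0,0,-0.068],[0.47,-17,-27,0,0,0,-0.068]],
])

```text
clock: 12.02
eef_pos: [487.7, 24.5, 146.6]
tool_rot: [3.141, -0.0, 1.067]
force: [1.4, -0.3, -0.1]
width: 40.3
```

step_arm([
  [[0.47,-17,-27,0,0,0,-0.068],[0.47,-17,-27,0,0,0,-0.068],[0.47,-17,-27,0,0,0,-0.068],[0.47,-17,-27,0,0,0,-0.068],[0.47,-17,-27,0,0,0,-0.068],[0.47,-16,-28,0,0,0,-0.06],[0.47,0,0,0,0,0,0],[0.47,0,0,0,0,0,0]],
])

```text
clock: 12.68
eef_pos: [386.8, -138.6, 146.7]
tool_rot: [3.141, -0.0, 0.666]
force: [0.4, 0.2, 0.1]
width: 40.1
```

```bash
python3 look.py t10; python3 -c "
from h import *
save('wrist','w10')"
```

```text
px 252 223 r 14.4 world [596.9 244.1] lane -2.9 106.3
px 485 259 r 14.4 world [ 508.7 -364.8] lane -34.8 -508.1
px 445 286 r 13.7 world [ 438.6 -259.3] lane -114.3 -409.5
px 383 288 r 13.9 world [430.  -99.6] lane -137.5 -251.3
12.7333 [ 387.6 -137.2  146.5] [-3.141e+00 -1.000e-03  6.700e-01] 40.53751869577933
```

View pics/t10.png

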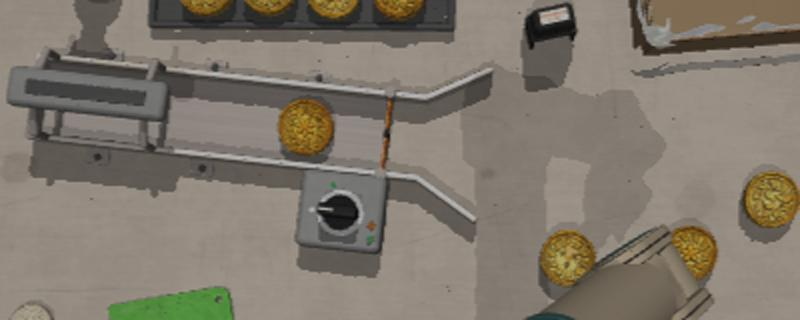

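View pics/w10.png

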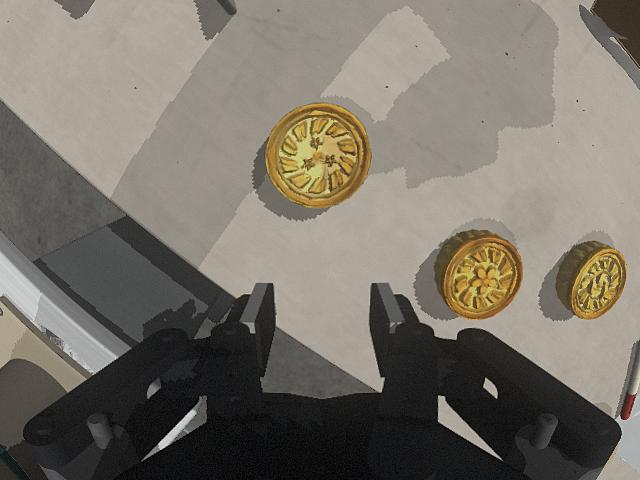

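step_arm([
  [[0.47,0,1,-30,0,0,0],[0.47,0,1,-35,0,0,0],[0.47,0,0,-35,0,0,0],[0.47,0,0,-22,0,0,0],[0.47,0,0,-9,0,0,0],[0.47,0,0,-3,0,0,0],[0.47,0,0,0,0,0,0],[0.47,0,0,0,0,0,0]],
])

```text
clock: 13.45
eef_pos: [396.0, -137.2, 21.7]
tool_rot: [-3.13, 0.008, 0.671]
force: [0.3, 0.1, -0.3]
width: 40.3
```

```bash
cat > wl.py <<'E'
from h import *
import sys
s=ctrl.read_state();print(s["clock"],s["eef_pos"].round(1),s["force"].round(1),s["tool_rot"].round(3));save("wrist",sys.argv[1])
E
python3 wl.py w11
```

```text
13.45 [ 396.  -137.2   21.7] [ 0.3  0.1 -0.3] [-3.13   0.008  0.671]
```

View pics/w11.png

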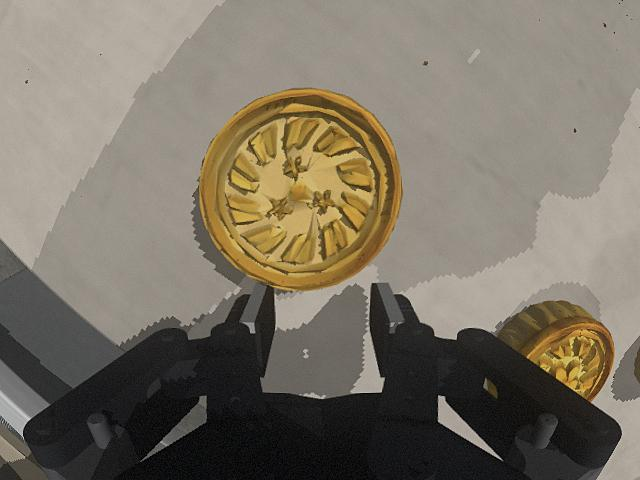

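step_arm([
  [[0.47,2,2,0,0,0,0.08],[0.47,2,2,0,0,0,0.077],[0.47,2,2,0,0,0,0],[0.47,2,2,0,0,0,0]],
])

```text
clock: 13.83
eef_pos: [403.5, -129.2, 21.7]
tool_rot: [-3.13, 0.008, 0.826]
force: [-2.3, -1.4, 1.9]
width: 40.3
```

```bash
python3 wl.py w12
```

```text
13.8333 [ 403.5 -129.2   21.7] [-2.3 -1.4  1.9] [-3.13   0.008  0.826]
```

View pics/w12.png

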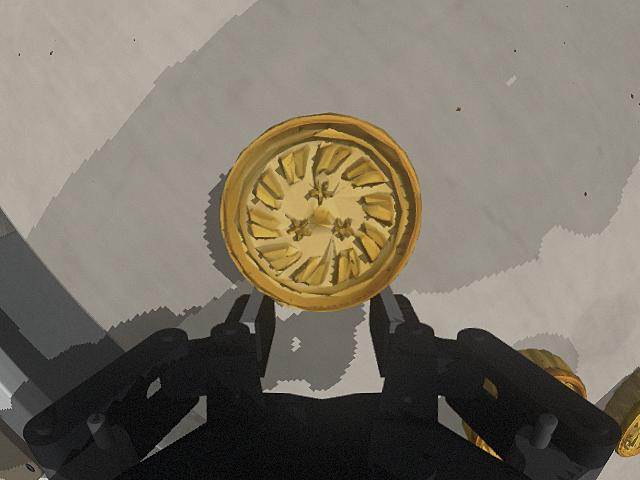

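step_arm([
  [[0.47,6,6.5,-2,0,0,0],[0.47,8,8.7,-2,0,0,0],[0.47,8,8.7,-2,0,0,0],[0.47,8,8.7,-2,0,0,0],[0.47,8,8.7,-2,0,0,0],[0.47,1.5,5,0,0,0,-0.075],[0.47,1.5,5,0,0,0,-0.075],[0.47,1.5,5,0,0,0,-0.075],[0.47,8,5.5,0,0,0,0],[0.47,9,6,0,0,0,0]],
])

```text
clock: 14.72
eef_pos: [462.3, -60.5, 10.7]
tool_rot: [-3.127, 0.009, 0.602]
force: [-0.2, -0.5, -0.7]
width: 40.4
```

```bash
python3 wl.py w13
```

```text
14.7167 [462.3 -60.5  10.7] [-0.2 -0.5 -0.7] [-3.127  0.009  0.602]
```

View pics/w13.png

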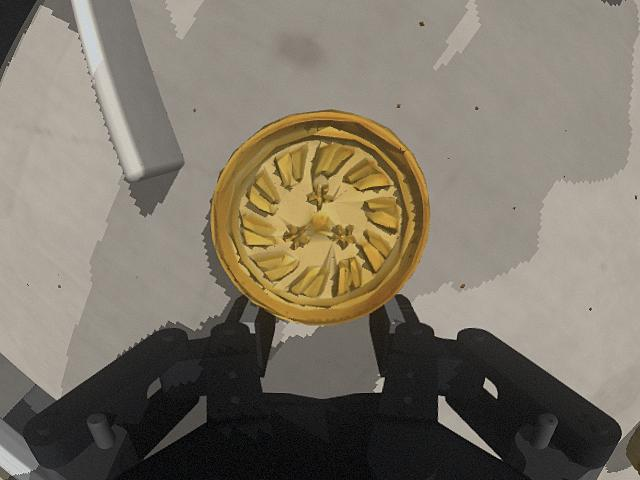

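step_arm([
  [[0.47,8,5.4,0,0,0,0],[0.47,10,6.7,0,0,0,0],[0.47,10,6.7,0,0,0,0],[0.47,10,6.7,0,0,0,0],[0.47,10,6.7,0,0,0,0],[0.47,10,6.7,0,0,0,0],[0.47,10,6.7,0,0,0,0],[0.47,8,5.4,0,0,0,0],[0.47,4,2.7,0,0,0,0],[0.47,0,0,0,0,0,0]],
])

```text
clock: 15.6
eef_pos: [543.3, -6.6, 10.6]
tool_rot: [-3.128, 0.008, 0.605]
force: [-0.3, 0.3, -0.4]
width: 40.1
```

step_arm([
  [[0.47,2.8,-3.6,0,0,0,0.11],[0.47,3.2,-3.3,0,0,0,0.11],[0.47,3.5,-3,0,0,0,0.11],[0.47,3.8,-2.5,0,0,0,0.11],[0.47,4.1,-2.1,0,0,0,0.11],[0.47,4.3,-1.6,0,0,0,0.11],[0.47,4.4,-1.2,0,0,0,0.11],[0.47,4.5,-0.7,0,0,0,0.108],[0.47,0,0,0,0,0,0]],
])

```text
clock: 16.35
eef_pos: [573.7, -26.4, 11.1]
tool_rot: [-3.129, 0.008, 1.483]
force: [0.6, 0.7, -0.1]
width: 40.0
```

```bash
python3 wl.py w14
```

```text
16.35 [573.7 -26.4  11.1] [ 0.6  0.7 -0.1] [-3.129  0.008  1.483]
```

View pics/w14.png

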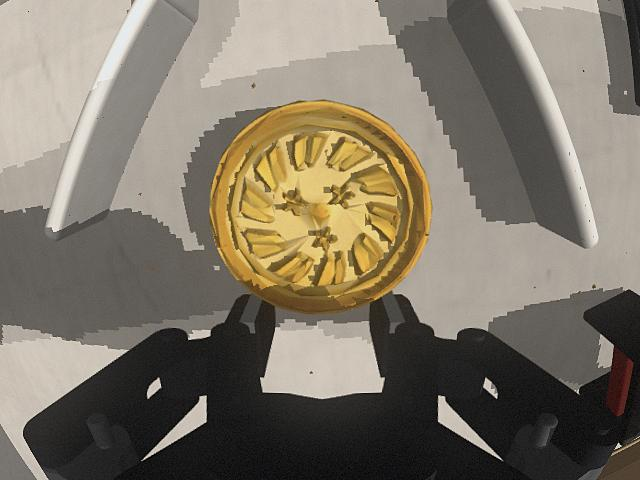

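step_arm([
  [[0.47,1,9,0,0,0,0],[0.47,1.1,12,0,0,0,0],[0.47,1.1,12,0,0,0,0],[0.47,1.1,12,0,0,0,0],[0.47,1.1,12,0,0,0,0],[0.47,1.1,12,0,0,0,0],[0.47,1.1,12,0,0,0,0],[0.47,1.1,12,0,0,0,0],[0.47,1.1,12,0,0,0,0],[0.47,1.1,12,0,0,0,0]],
])

```text
clock: 17.23
eef_pos: [584.1, 91.8, 10.8]
tool_rot: [-3.128, 0.01, 1.482]
force: [0.5, -4.1, 2.3]
width: 40.0
```

```bash
python3 wl.py w15
```

```text
17.2333 [584.1  91.8  10.8] [ 0.5 -4.1  2.3] [-3.128  0.01   1.482]
```

View pics/w15.png

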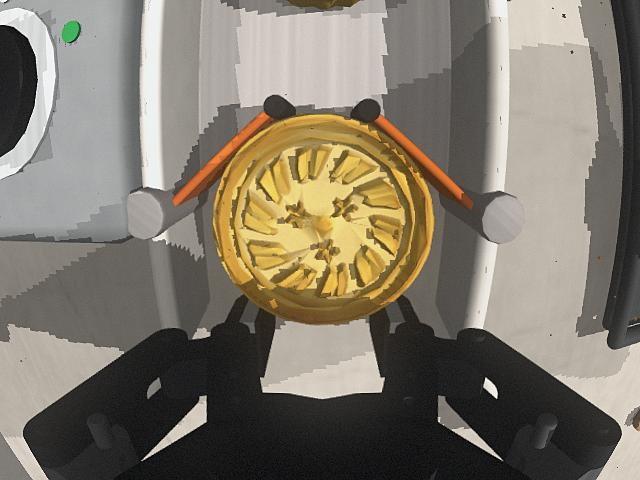

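step_arm([
  [[0.47,1.2,12,0,0,0,0],[0.47,1.2,12,0,0,0,0],[0.47,1.2,12,0,0,0,0],[0.47,1.2,12,0,0,0,0],[0.47,1.2,12,0,0,0,0],[0.47,1.2,12,0,0,0,0],[0.47,1.2,12,0,0,0,0],[0.47,1.2,12,0,0,0,0],[0.47,1,10,0,0,0,0],[0.47,0.5,5,0,0,0,0]],
])

```text
clock: 18.12
eef_pos: [595.0, 205.4, 10.7]
tool_rot: [-3.128, 0.007, 1.484]
force: [1.2, -1.8, 0.1]
width: 39.8
```

```bash
python3 wl.py w16
```

```text
18.1167 [595.  205.4  10.7] [ 1.2 -1.8  0.1] [-3.128  0.007  1.484]
```

View pics/w16.png

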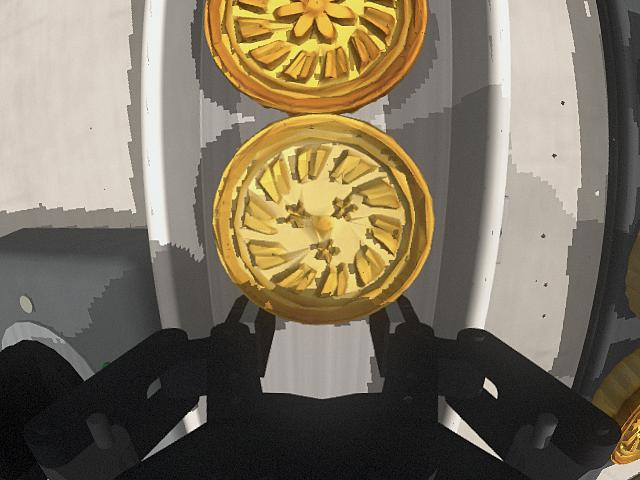

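step_arm([
  [[0.47,0,-2,25,0,0,0],[0.47,0,0,40,0,0,0],[0.47,0,0,40,0,0,0],[0.47,-5,-15,25,0,0,0],[0.47,-12,-34,0,0,0,-0.025],[0.47,-12,-34,0,0,0,-0.025],[0.47,-12,-34,0,0,0,-0.025],[0.47,-12,-34,0,0,0,-0.025],[0.47,-12,-34,0,0,0,-0.025],[0.47,-12,-34,0,0,0,-0.025]],
])

```text
clock: 19.0
eef_pos: [517.5, -19.6, 141.1]
tool_rot: [-3.128, 0.008, 1.331]
force: [0.3, -0.3, 0.4]
width: 40.2
```

step_arm([
  [[0.47,-12,-34,0,0,0,-0.025],[0.47,-12,-34,0,0,0,-0.025],[0.47,-12,-34,0,0,0,-0.025],[0.47,-12,-34,0,0,0,-0.025],[0.47,-12,-34,0,0,0,-0.025],[0.47,-12,-34,0,0,0,-0.025],[0.47,-12,-34,0,0,0,-0.025],[0.47,-12,-34,0,0,0,-0.025],[0.47,-12,-26,0,0,0,-0.03],[0.47,0,0,0,0,0,0]],
])

```text
clock: 19.83
eef_pos: [407.0, -323.8, 141.9]
tool_rot: [-3.131, 0.014, 1.091]
force: [0.4, -0.2, 0.6]
width: 40.0
```

```bash
python3 look.py t17; python3 wl.py w17
```

```text
px 238 222 r 27.0 world [600.  280.9] lane -3.2 143.2
px 486 260 r 14.3 world [ 508.4 -365.4] lane -35.0 -508.8
px 444 286 r 14.0 world [ 438.7 -257.8] lane -114.3 -408.1
19.8833 [ 408.5 -320.1  141.3] [-3.129  0.01   1.095] 40.11408152960525
19.8833 [ 408.5 -320.1  141.3] [ 0.5  1.1 -0.3] [-3.129  0.01   1.095]
```

View pics/t17.png

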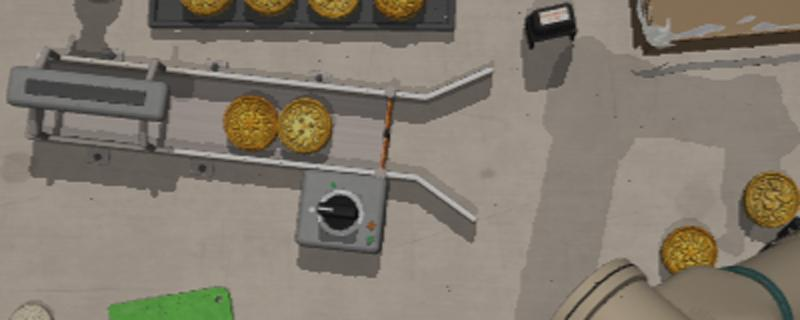

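View pics/w17.png

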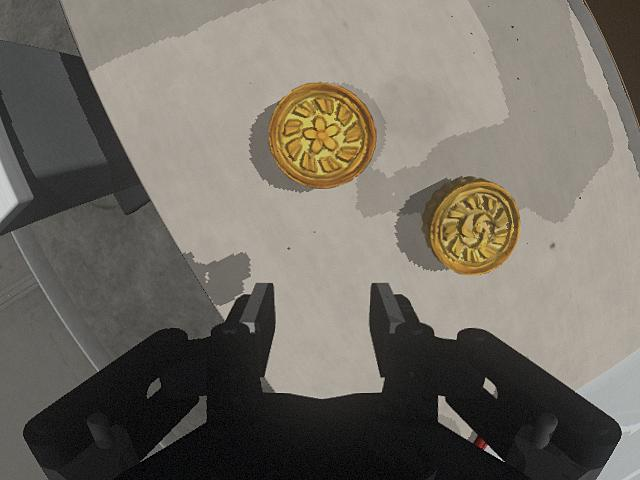

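step_arm([
  [[0.47,1,1,-30,0,0,0],[0.47,0,0,-38,0,0,0],[0.47,0,0,-35,0,0,0],[0.47,0,0,-18,0,0,0],[0.47,0,0,-8,0,0,0],[0.47,0,0,0,0,0,0],[0.47,4,8,0,0,0,0],[0.47,4,8,0,0,0,0],[0.47,0,0,0,0,0,0]],
])

```text
clock: 20.68
eef_pos: [421.5, -296.8, 12.9]
tool_rot: [-3.129, 0.006, 1.106]
force: [1.0, 1.2, -0.0]
width: 39.8
```

```bash
python3 wl.py w18
```

```text
20.6833 [ 421.5 -296.8   12.9] [ 1.   1.2 -0. ] [-3.129  0.006  1.106]
```

View pics/w18.png

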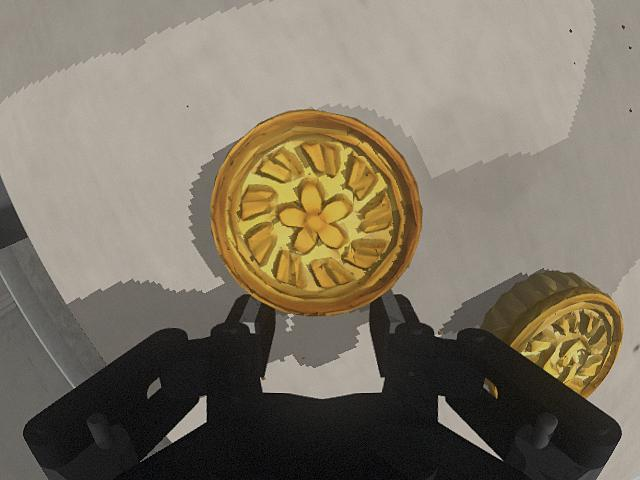

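step_arm([
  [[0.47,4.5,9,0,0,0,0],[0.47,5.5,11,0,0,0,0],[0.47,5.5,11,0,0,0,0],[0.47,5.5,11,0,0,0,0],[0.47,5.5,11,0,0,0,0],[0.47,5.5,11,0,0,0,0],[0.47,5.5,11,0,0,0,0],[0.47,5.5,11,0,0,0,0],[0.47,5.5,11,0,0,0,0],[0.47,5.5,11,0,0,0,0]],
])

```text
clock: 21.57
eef_pos: [473.7, -190.4, 12.0]
tool_rot: [-3.128, 0.009, 1.102]
force: [-1.1, -2.2, 3.0]
width: 40.2
```

```bash
python3 wl.py w19
```

```text
21.5667 [ 473.7 -190.4   12. ] [-1.1 -2.2  3. ] [-3.128  0.009  1.102]
```

View pics/w19.png

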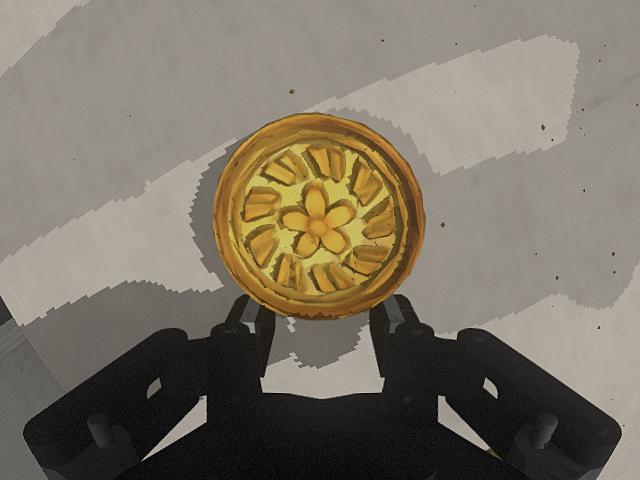

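step_arm([
  [[0.47,5.5,11,0,0,0,0],[0.47,5.5,11,0,0,0,0],[0.47,5.5,11,0,0,0,0],[0.47,5.5,11,0,0,0,0],[0.47,5.5,11,0,0,0,0],[0.47,5.5,11,0,0,0,0],[0.47,5.5,11,0,0,0,0],[0.47,5.5,11,0,0,0,0],[0.47,5.5,11,0,0,0,0],[0.47,5.5,11,0,0,0,0]],
])

```text
clock: 22.45
eef_pos: [528.0, -80.4, 11.8]
tool_rot: [-3.127, 0.009, 1.102]
force: [0.3, -1.7, 0.8]
width: 40.2
```

step_arm([
  [[0.47,5.5,11,0,0,0,0],[0.47,5.5,11,0,0,0,0],[0.47,5.5,11,0,0,0,0],[0.47,5,10,0,0,0,0],[0.47,4,8,0,0,0,0],[0.47,3,2,0,0,0,0.075],[0.47,3,2,0,0,0,0.075],[0.47,3.5,2,0,0,0,0.075],[0.47,3.5,2,0,0,0,0.075],[0.47,3.5,2,0,0,0,0.077]],
])

```text
clock: 23.28
eef_pos: [570.5, -19.9, 11.7]
tool_rot: [-3.128, 0.008, 1.483]
force: [0.2, -0.3, -0.5]
width: 40.5
```

```bash
python3 wl.py w20
```

```text
23.2833 [570.5 -19.9  11.7] [ 0.2 -0.3 -0.5] [-3.128  0.008  1.483]
```

View pics/w20.png

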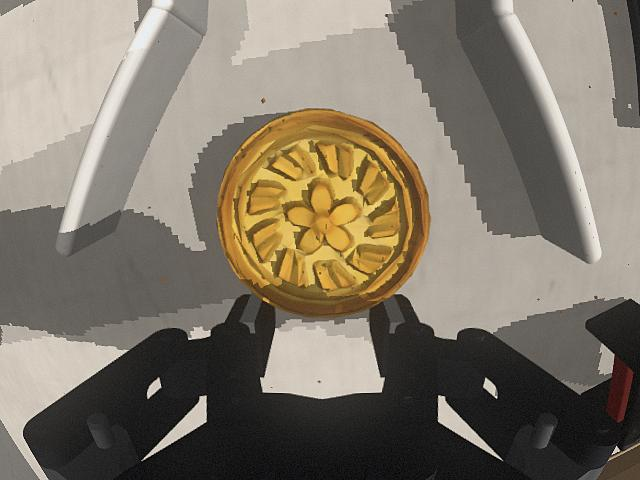

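step_arm([
  [[0.47,2,9,0,0,0,0],[0.47,2,12,0,0,0,0],[0.47,2,12,0,0,0,0],[0.47,2,12,0,0,0,0],[0.47,2,12,0,0,0,0],[0.47,1,12,0,0,0,0],[0.47,1,12,0,0,0,0],[0.47,1,12,0,0,0,0],[0.47,1,12,0,0,0,0],[0.47,1,12,0,0,0,0]],
])

```text
clock: 24.17
eef_pos: [585.1, 96.7, 11.9]
tool_rot: [-3.128, 0.01, 1.478]
force: [-0.5, -3.6, 0.5]
width: 40.1
```

```bash
python3 wl.py w21
```

```text
24.1667 [585.1  96.7  11.9] [-0.5 -3.6  0.5] [-3.128  0.01   1.478]
```

View pics/w21.png

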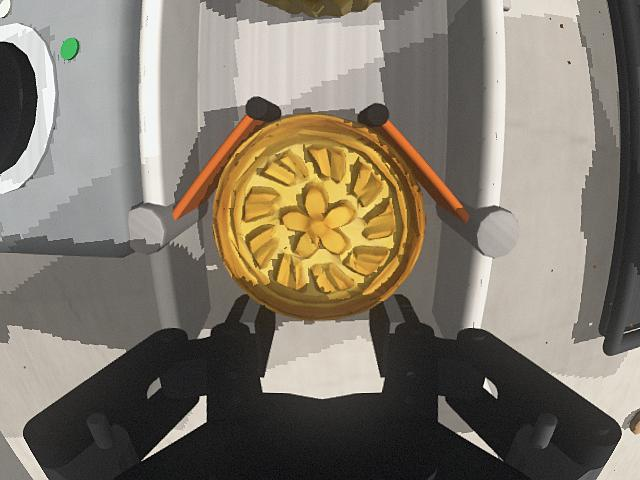

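step_arm([
  [[0.47,1.1,12,0,0,0,0],[0.47,1.1,12,0,0,0,0],[0.47,1.1,12,0,0,0,0],[0.47,1.1,12,0,0,0,0],[0.47,1.1,12,0,0,0,0],[0.47,1.1,12,0,0,0,0],[0.47,1.1,12,0,0,0,0],[0.47,1.1,12,0,0,0,0],[0.47,1,8,0,0,0,0],[0.47,0.5,3,0,0,0,0]],
])

```text
clock: 25.05
eef_pos: [595.2, 206.3, 11.7]
tool_rot: [-3.128, 0.007, 1.482]
force: [-0.8, -2.9, 0.6]
width: 40.1
```

```bash
python3 wl.py w22
```

```text
25.05 [595.2 206.3  11.7] [-0.8 -2.9  0.6] [-3.128  0.007  1.482]
```

View pics/w22.png

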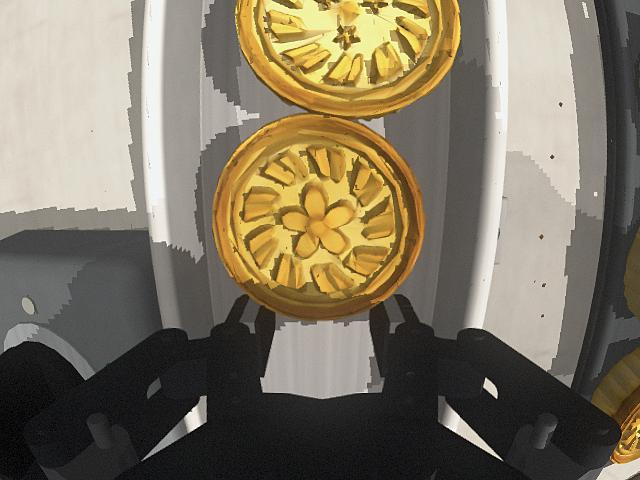

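step_arm([
  [[0.47,0,-2,25,0,0,0],[0.47,0,0,40,0,0,0],[0.47,0,0,40,0,0,0],[0.47,-3,-20,25,0,0,0],[0.47,-6,-37,0,0,0,-0.006],[0.47,-6,-37,0,0,0,-0.006],[0.47,-6,-37,0,0,0,-0.006],[0.47,-6,-37,0,0,0,-0.006],[0.47,-6,-37,0,0,0,-0.006],[0.47,-6,-37,0,0,0,-0.006]],
])

```text
clock: 25.93
eef_pos: [556.3, -41.7, 142.1]
tool_rot: [-3.129, 0.007, 1.443]
force: [0.9, 0.5, 0.2]
width: 39.8
```

step_arm([
  [[0.47,-6,-37,0,0,0,-0.006],[0.47,-6,-37,0,0,0,-0.006],[0.47,-6,-37,0,0,0,-0.006],[0.47,-6,-37,0,0,0,-0.006],[0.47,-6,-37,0,0,0,-0.006],[0.47,-6,-37,0,0,0,-0.006],[0.47,-6,-37,0,0,0,-0.006],[0.47,-6,-37,0,0,0,-0.006],[0.47,-6,-37,0,0,0,-0.006],[0.47,-6,-37,0,0,0,-0.006]],
])

```text
clock: 26.77
eef_pos: [496.4, -412.1, 142.0]
tool_rot: [-3.129, 0.007, 1.382]
force: [0.5, 0.1, -0.5]
width: 40.5
```

step_arm([
  [[0.47,0,-18,0,0,0,0],[0.47,0,0,0,0,0,0],[0.47,0,0,0,0,0,0]],
])

```text
clock: 27.02
eef_pos: [496.0, -429.6, 141.7]
tool_rot: [-3.128, 0.008, 1.38]
force: [-0.2, 0.5, -0.9]
width: 40.0
```

```bash
python3 look.py t23; python3 wl.py w23
```

```text
px 225 220 r 40.6 world [604.9 316.5] lane -1.5 179.1
px 486 258 r 13.9 world [ 511.  -365.4] lane -32.4 -508.6
27.0667 [ 496.8 -427.7  141.5] [-3.128  0.007  1.382] 40.067937320038745
27.0667 [ 496.8 -427.7  141.5] [-0.1  0.3 -0.8] [-3.128  0.007  1.382]
```

View pics/t23.png

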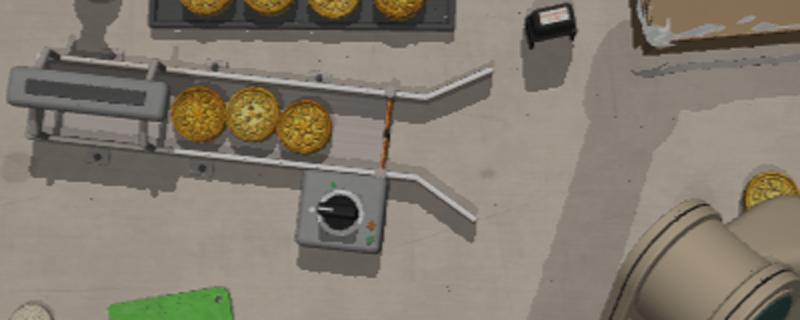

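View pics/w23.png

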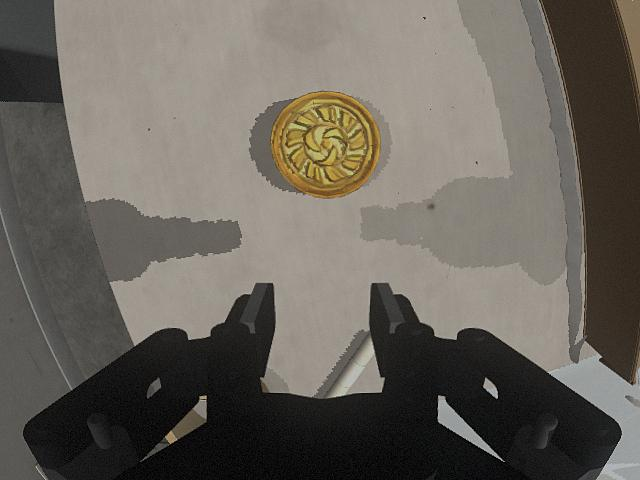

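step_arm([
  [[0.47,1,1,-30,0,0,0],[0.47,1,0,-38,0,0,0],[0.47,0,0,-35,0,0,0],[0.47,0,0,-18,0,0,0],[0.47,0,0,-8,0,0,0],[0.47,1,5,0,0,0,0],[0.47,2,8,0,0,0,0],[0.47,2,8,0,0,0,0],[0.47,2,10,0,0,0,0],[0.47,2,10,0,0,0,0]],
])

```text
clock: 27.95
eef_pos: [508.7, -386.2, 14.5]
tool_rot: [-3.131, 0.01, 1.383]
force: [0.7, -1.8, 1.2]
width: 40.5
```

```bash
python3 wl.py w24
```

```text
27.95 [ 508.7 -386.2   14.5] [ 0.7 -1.8  1.2] [-3.131  0.01   1.383]
```

View pics/w24.png

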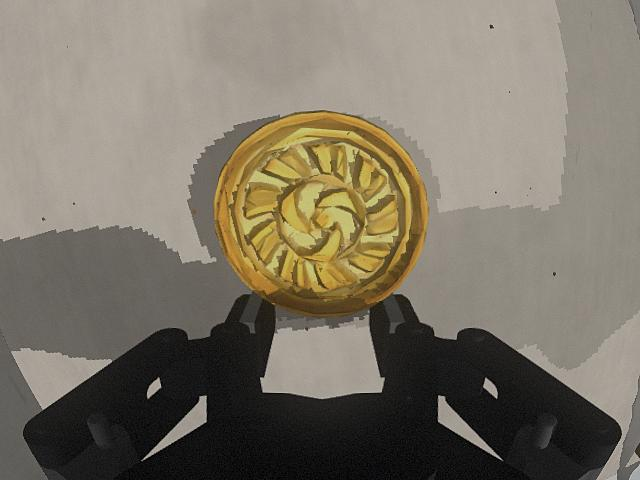

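step_arm([
  [[0.47,2,12,0,0,0,0],[0.47,2,12,0,0,0,0],[0.47,2,12,0,0,0,0],[0.47,2,12,0,0,0,0],[0.47,2,12,0,0,0,0],[0.47,2,12,0,0,0,0],[0.47,2,12,0,0,0,0],[0.47,2,12,0,0,0,0],[0.47,2,12,0,0,0,0],[0.47,2,12,0,0,0,0]],
])

```text
clock: 28.83
eef_pos: [527.6, -265.5, 12.8]
tool_rot: [-3.128, 0.009, 1.383]
force: [-0.0, -2.7, 1.8]
width: 40.2
```

step_arm([
  [[0.47,2,12,0,0,0,0],[0.47,2,12,0,0,0,0],[0.47,2,12,0,0,0,0],[0.47,2,12,0,0,0,0],[0.47,2,12,0,0,0,0],[0.47,2,12,0,0,0,0],[0.47,2,12,0,0,0,0],[0.47,2,12,0,0,0,0],[0.47,2,12,0,0,0,0],[0.47,2,12,0,0,0,0]],
])

```text
clock: 29.67
eef_pos: [547.5, -145.4, 12.8]
tool_rot: [-3.128, 0.009, 1.383]
force: [-0.2, -1.2, 1.1]
width: 40.1
```

```bash
python3 wl.py w25
```

```text
29.6667 [ 547.5 -145.4   12.8] [-0.2 -1.2  1.1] [-3.128  0.009  1.383]
```

View pics/w25.png

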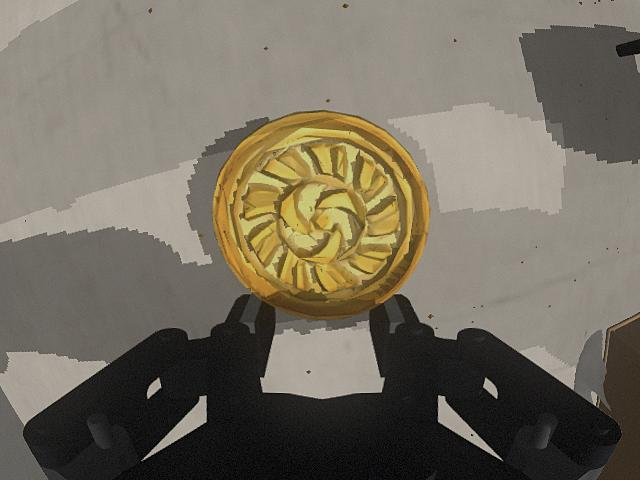

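step_arm([
  [[0.47,2.4,12,0,0,0,0],[0.47,2.4,12,0,0,0,0],[0.47,2.4,12,0,0,0,0],[0.47,2.4,12,0,0,0,0],[0.47,2.4,12,0,0,0,0],[0.47,2.4,12,0,0,0,0],[0.47,2.4,12,0,0,0,0],[0.47,2.4,12,0,0,0,0],[0.47,2.4,12,0,0,0,0.02],[0.47,2.4,12,0,0,0,0.02]],
])

```text
clock: 30.55
eef_pos: [571.6, -25.4, 12.8]
tool_rot: [-3.128, 0.009, 1.425]
force: [0.1, -0.0, -0.1]
width: 40.1
```

step_arm([
  [[0.47,2,10,0,0,0,0.025],[0.47,2,10,0,0,0,0.031]],
])

```text
clock: 30.72
eef_pos: [575.6, -5.6, 12.8]
tool_rot: [-3.128, 0.009, 1.482]
force: [0.3, -1.0, -0.6]
width: 40.4
```

```bash
python3 wl.py w26
```

```text
30.7167 [575.6  -5.6  12.8] [ 0.3 -1.  -0.6] [-3.128  0.009  1.482]
```

View pics/w26.png

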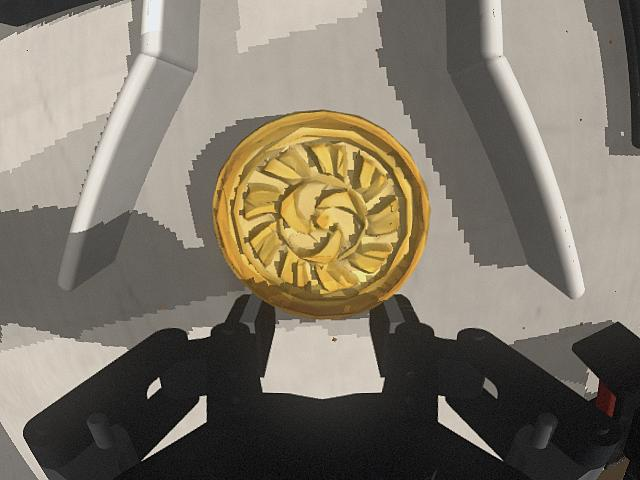

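step_arm([
  [[0.47,1.2,11,0,0,0,0],[0.47,1.2,12,0,0,0,0],[0.47,1.2,12,0,0,0,0],[0.47,1.2,12,0,0,0,0],[0.47,1.2,12,0,0,0,0],[0.47,1.1,12,0,0,0,0],[0.47,1.1,12,0,0,0,0],[0.47,1.1,12,0,0,0,0],[0.47,1.1,12,0,0,0,0],[0.47,1.1,12,0,0,0,0]],
])

```text
clock: 31.6
eef_pos: [587.0, 112.8, 12.9]
tool_rot: [-3.128, 0.01, 1.478]
force: [0.1, -3.0, 2.0]
width: 40.3
```

step_arm([
  [[0.47,1.1,12,0,0,0,0],[0.47,1.1,12,0,0,0,0],[0.47,1.1,12,0,0,0,0],[0.47,1.1,12,0,0,0,0],[0.47,1.1,12,0,0,0,0],[0.47,1.1,12,0,0,0,0],[0.47,1.1,12,0,0,0,0],[0.47,0.8,8,0,0,0,0],[0.47,0,3,0,0,0,0],[0.47,0,0,0,0,0,0]],
])

```text
clock: 32.43
eef_pos: [595.2, 209.4, 12.7]
tool_rot: [-3.128, 0.007, 1.48]
force: [-0.5, 0.1, 0.1]
width: 40.3
```

```bash
python3 wl.py w27
```

```text
32.4333 [595.2 209.4  12.7] [-0.5  0.1  0.1] [-3.128  0.007  1.48 ]
```

View pics/w27.png

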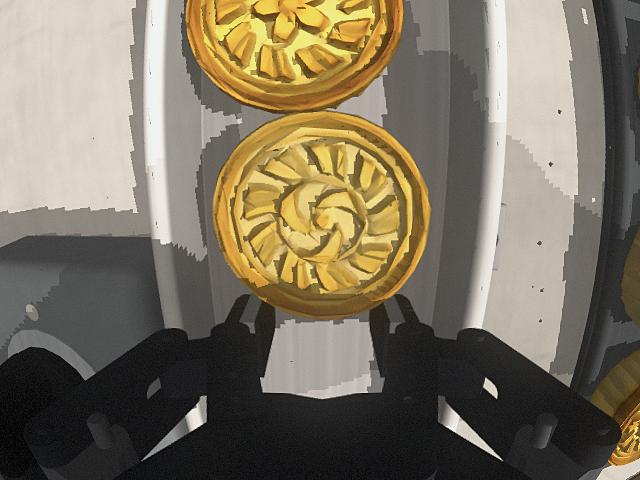

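step_arm([
  [[0.47,0,-2,25,0,0,0],[0.47,0,0,40,0,0,0],[0.7,0,0,40,0,0,0],[1,0,0,25,0,0,0],[1,-27,-3.5,0,0,0,0],[1,-27,-3.5,0,0,0,0],[1,-27,-3.5,0,0,0,0],[1,-27,-3.5,0,0,0,0],[1,-2,0,0,0,0,0],[1,0,0,0,0,0,0]],
])

```text
clock: 33.32
eef_pos: [483.7, 192.3, 142.9]
tool_rot: [-3.126, 0.007, 1.479]
force: [0.8, 0.4, 0.1]
width: 85.6
```

```bash
python3 look.py t28; python3 wl.py w28; python3 -c "
from h import *
save('scene','s28',(220,160,440,380),2.5)"
```

```text
px 223 223 r 41.6 world [597.6 322.8] lane -9.4 184.7
33.3667 [485.7 192.3 143.1] [-3.128  0.007  1.479] 85.67977358378536
33.3667 [485.7 192.3 143.1] [ 0.3  0.  -0.5] [-3.128  0.007  1.479]
```

View pics/t28.png

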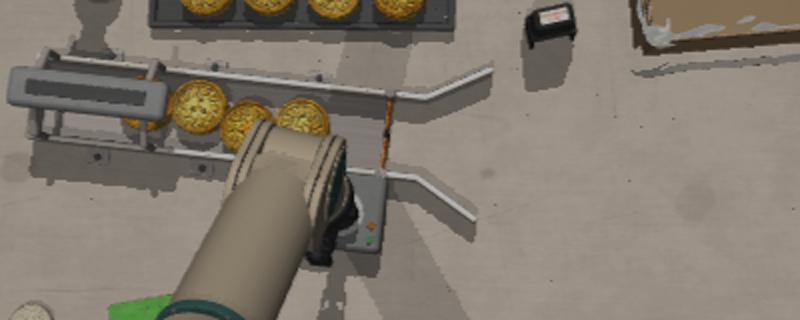

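View pics/w28.png

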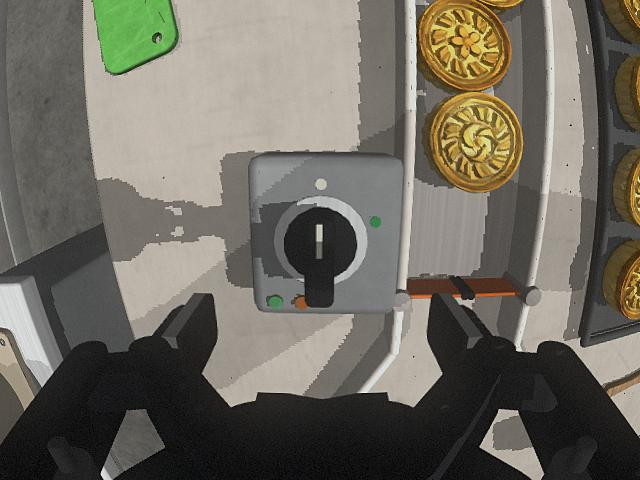

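View pics/s28.png

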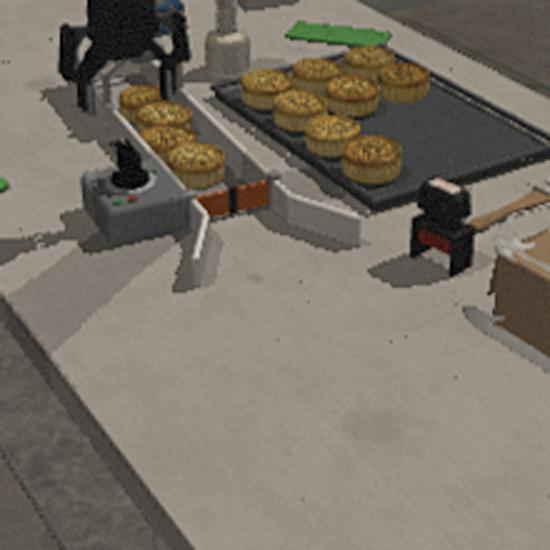

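step_arm([
  [[1,0,0,-20,0,0,0],[1,0,0,-25,0,0,0],[1,0,0,-16,0,0,0],[1,0,0,-8,0,0,0],[1,0,0,0,0,0,0],[0,0,0,0,0,0,0],[0,0,0,0,0,0,0],[0,0,0,0,0,0,0],[0,0,0,0,0,0,0],[0,0,0,0,0,0,0]],
])

```text
clock: 34.3
eef_pos: [485.8, 191.6, 74.5]
tool_rot: [-3.129, 0.008, 1.479]
force: [0.4, -0.1, -0.4]
width: 25.7
```

step_arm([
  [[0,0,0,0,0,0,0],[0,0,0,0,0,0,0],[0,0,0,0,0,0,0]],
])

```text
clock: 34.55
eef_pos: [483.5, 191.8, 74.4]
tool_rot: [-3.124, 0.008, 1.479]
force: [-5.9, 1.3, 8.4]
width: 15.1
```

step_arm([
  [[0,0,0,0,0,0,-0.1],[0,0,0,0,0,0,-0.12],[0,0,0,0,0,0,-0.12],[0,0,0,0,0,0,-0.12],[0,0,0,0,0,0,-0.12],[0,0,0,0,0,0,-0.12],[0,0,0,0,0,0,-0.12],[0,0,0,0,0,0,-0.12],[0,0,0,0,0,0,-0.12],[0,0,0,0,0,0,-0.12]],
])

```text
clock: 35.38
eef_pos: [481.8, 193.2, 74.4]
tool_rot: [-3.122, 0.014, 0.295]
force: [-9.9, 3.2, 14.0]
width: 14.8
```

step_arm([
  [[0,0,0,0,0,0,-0.02],[0,0,0,0,0,0,-0.02],[0,0,0,0,0,0,0],[0,0,0,0,0,0,0],[0,0,0,0,0,0,0]],
])

```text
clock: 35.8
eef_pos: [481.8, 193.2, 74.4]
tool_rot: [-3.122, 0.014, 0.262]
force: [-9.7, 3.7, 14.0]
width: 14.9
```

```bash
python3 wl.py w29; python3 -c "
from h import *
s=ctrl.read_state();print(s['torque'],s['width'])"
```

```text
35.8 [481.8 193.2  74.4] [-9.7  3.7 14. ] [-3.122  0.014  0.262]
[0.19862555 1.75279962 0.31824792] 14.999440370733817
```

View pics/w29.png

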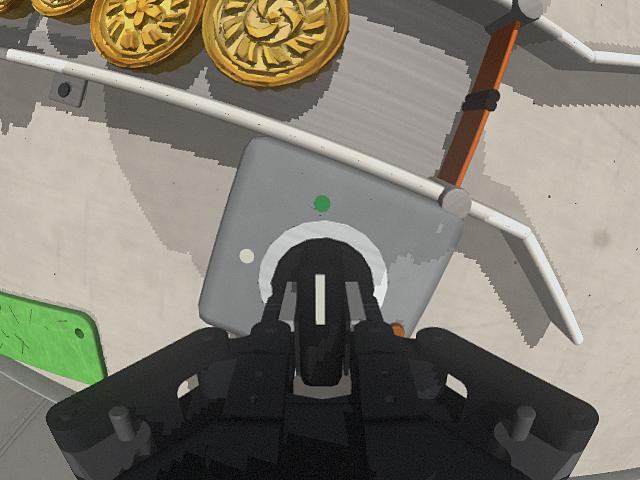

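At the stop: the white line (320,300) points at the green dot (321,204). Releasing and lifting away.

step_arm([
  [[1,0,0,0,0,0,0],[1,0,0,0,0,0,0],[1,0,0,0,0,0,0],[1,0,0,0,0,0,0],[1,0,0,0,0,0,0],[1,0,0,0,0,0,0],[1,0,0,20,0,0,0],[1,0,0,35,0,0,0],[1,0,0,40,0,0,0],[1,0,0,40,0,0,0]],
])

```text
clock: 36.68
eef_pos: [485.4, 190.6, 210.1]
tool_rot: [-3.129, 0.009, 0.258]
force: [0.9, 0.7, -0.3]
width: 85.4
```

step_arm([
  [[1,-5,-30,10,0,0,0],[1,-5,-30,10,0,0,0],[1,-5,-30,0,0,0,0],[1,-5,-30,0,0,0,0],[1,-5,-30,0,0,0,0],[1,-5,-30,0,0,0,0],[1,0,0,0,0,0,0],[1,0,0,0,0,0,0]],
])

```text
clock: 37.35
eef_pos: [455.6, 9.5, 229.3]
tool_rot: [-3.128, 0.007, 0.254]
force: [-0.4, -0.1, -0.1]
width: 85.3
```

```bash
python3 look.py t30;python3 -c "
from h import *
save('scene','s30',(220,160,440,380),2.5)"
```

```text
px 223 223 r 41.6 world [597.6 322.8] lane -9.4 184.7
37.4 [455.8  11.  229. ] [-3.128  0.008  0.257] 85.44423055641018
```

View pics/t30.png

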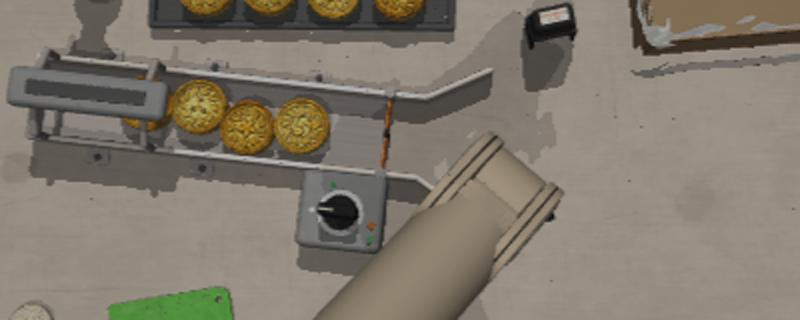

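View pics/s30.png

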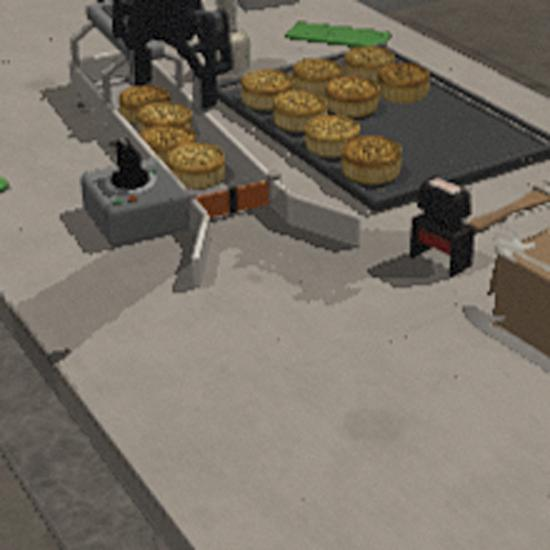

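```bash
python3 -c "
from cell import ctrl
print(ctrl.finish_job())"
```

```text
the job is handed in; nothing more can be done
None
```

I twisted the knob to its stop and let it spring back, then slid all four loose cakes through the flaps into the lane. I then twisted the knob to its stop again, let it spring back, and handed the job in at about 37 s.

- **Knob:** both times the wrist picture showed its mark pointing at the green dot while it was held at the stop. Afterwards it was back at rest parallel to the lane.
- **Cakes:** the last top and scene pictures show all four in a slightly zigzag row well inside the gate. The rearmost is about 110 mm past it, and the innermost is partly under the lamp bar. I could not measure that one singly, because the touching cakes merged in the picture. The position of each cake was therefore judged by eye and from the push distances.
- **Flaps and bystanders:** both flaps were shut across the lane. The date stamp and the green scraper looked unmoved and the gripper was clear of everything.
- **Mishap:** at the second cake the arm reached its inner limit, stopping about 9 mm short and 10 mm high. I re-aimed the fingers, lowered them during the push, and the cake went in normally.

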